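# Load the bathroom drying station

## Robot

A 6-joint arm with a two-finger parallel gripper is mounted at the origin on the work surface. World frame = base frame: x ahead of the robot, y to its left, z up, the work surface at z = 0. Lengths are in m, angles in degrees, forces in N, time in s.
With the tool pointing down it reaches from about 0.35 to 0.875 m from the base axis. Payload 4.2 kg.
Tool frame: the origin (TCP) lies on the centre line of the jaws, within the pads' length; the fingertips stand r.tip_extent ahead of it and the grasp point (between the pads) lies 11 mm behind it (r.tip_extent is the distance from the TCP to the fingertips, in m); z points along the fingers, y is the line along which they close (so a half turn about z gives the same grasp; the last joint's range is limited). The gripper opens to 87 mm and grips with 3 to 60 N. Pads are 19 mm wide; open, the fingers measure 117 mm over their backs; the gripper's body (75 mm by 190 mm) begins 51 mm behind the grasp point.
Start: joints at [90.676, 22.042, 0.453, 0, -68.411, -14.817], TCP at [0.153, 0.606, 0.231] pointing down, gripper open.
Joint ranges: [-179.83, 179.83], [-69.29, 118.12], [-61.27, 80.66], [-181.25, 117.63], [-171.15, -9.14], [-177.46, 177.46]. Speed limits (degrees/s): [159.86, 159.86, 180, 180, 180, 180].

## Interface

Orientations are given as a 3x3 rotation matrix whose columns are the frame's x, y, z axes.
In Python, from station import r gives the robot as it stands.
- The arm moves only by the shell command python3 -m jog 'ROWS'. ROWS is text: rows parted by semicolons, each of 5 numbers parted by spaces: the opening, from 0 (shut) to 1 (fully open), then the shift along the world's x, y, z in mm, then the turn about the world's z in degrees. In form: hand dx dy dz roll; .... A call has 1 to 5 rows; each row shifts and turns the commanded pose from where the row before left it; what a row does not reach is not made up. A row lasts 1/8 s, in which the tool goes at most 62.5 mm and 10.7 degrees, less where a joint would pass 70% of its speed; a pose out of reach is approached as far as the arm can. A call is refused whole if a number of a shift passes 62.5 or a number of a turn 10.7, either way. A call with a gripper value outside its range is refused whole. The fingers move at their own pace and stop on an object; the grip force is fixed at half the most. Time passes only in rows, so rows that do not move let the fingers close. It gives the time, the measured TCP pose, the force, the opening and the grip force at its end, in the units of the state.
- r.sense(): the state, without advancing time (a new reading comes with each control period).
- r.capture(name): name is "side" or "top" or "wrist"; returns a dict with "pixels" (384x512x3 uint8, red, green, blue), "fovy" (degrees; the focal length in pixels is half the picture's height over the tangent of half this angle, whatever the lens; pixels are square), "cx", "cy" (the principal point, pixels), "k1" (the pictures are not rectified: a ray, as slopes to the right and down, at radius r is drawn at 1 + k1 r^2 times it, then the intrinsics apply), "origin" and "orientation" of the camera in the world; the wrist camera has in their place "T_tool_cam" (4x4, takes a point from camera to tool coordinates, whose origin is the TCP and whose axes are the flange's). Camera axes: x right, y down, z forward; pixel columns grow to the right and rows downward; lengths in m; the calibration is good to about 2 mm. A picture is of the moment at which its call begins: read the wrist's pose just before it. There is no depth.
- r.finish_job(): hands the job in; it is judged then, once.
The state is a dict: "time_s": time; "joints": joint angles; "joint_velocities": joint speeds; "effort": joint torques, N m; "tcp_pos": TCP position; "ee_rot": TCP orientation; "wrist_force": force on the tool from outside, world axes, zero at the start; "moment": the same for the moment, N m; "gripper_width": opening from 0.0 (shut) to 1.0 (fully open); "gripper_force": force on a finger pad.
Only numpy, scipy, OpenCV 4.12 (cv2) and the standard library are available. Lean on these libraries where they do the work, as an engineer would, in place of code of your own. Each camera call takes 0.05 s, during which the arm holds its last target. There are 200 camera calls.

## Task

Tidy the washed things away to dry: stand every toothbrush, head up, in a square well of the drying station and the shaver, head up, in its wide well, and hang every tumbler upside down over a drying peg of the drainer, each fully down. When everything is in place, press the station's start button right down and let it go. Leave the other things on the counter where they are.

Things in the scene. Friction and masses are not known exactly. Their poses are not given: they have to be found in the camera images.
- station: Drying station: white box 90 (its x) x 330 (its y) x 65 mm high with dark vents, fixed to the counter. Origin: centre of its underside; z up, its -x side faces the robot. In its flat top is one row along y: a steel push button at the -y end, then a wide oblong well, then three equal square wells. All wells are 53 mm deep, their floor 12 mm above the counter.
- well0 (a point): Centre of the mouth of square well 0 (level with the station's top, 65 mm above the counter). The well is 31 x 31 mm, its sides along the station's x and y; for one toothbrush handle. The square wells stand 62 mm apart.
- well1 (a point): Centre of the mouth of square well 1 (level with the station's top, 65 mm above the counter). The well is 31 x 31 mm, its sides along the station's x and y; for one toothbrush handle. The square wells stand 62 mm apart.
- well2 (a point): Centre of the mouth of square well 2 (level with the station's top, 65 mm above the counter). The well is 31 x 31 mm, its sides along the station's x and y; for one toothbrush handle. The square wells stand 62 mm apart.
- wide_well (a point): Centre of the mouth of the wide well (65 mm above the counter): 39 mm along the station's x, 51 mm along its y; for the shaver.
- start (a joint): Start button of the station: 0 = up, 0.006 m = fully down; fully down takes 5 N; springs back up.
- start_top (a point): Centre of the top of the start button's steel cap (26 mm across, standing about 22 mm above the station's top). The button is pressed straight down.
- drainer: Tumbler drainer: steel drip tray 130 (its x) x 225 (its y) mm, fixed to the counter, rim 16 mm high, inside it a flat slatted grid 12 mm above the counter. Origin: centre of its underside; z up, its -x side faces the robot. Two upright drying pegs stand 104 mm apart along y.
- peg0 (a point): Tip of drying peg 0, 88 mm above the counter. Stem 12 mm thick, on top a rubber ball 20 mm across, at the foot a disc 24 mm across and 4 mm high.
- peg1 (a point): Tip of drying peg 1, 88 mm above the counter. Stem 12 mm thick, on top a rubber ball 20 mm across, at the foot a disc 24 mm across and 4 mm high.
- brush0: Electric toothbrush, 185 mm long, about 110 g: a square handle 26 x 26 mm, 120 mm long, then a thin neck with the brush head (65 mm together). Origin: middle of the handle, on its axis, 60 mm from the flat foot. x points along the axis from the foot to the head. It starts lying on the counter, head roughly away from the robot. May be absent.
- brush1: Electric toothbrush, 185 mm long, about 110 g: a square handle 26 x 26 mm, 120 mm long, then a thin neck with the brush head (65 mm together). Origin: middle of the handle, on its axis, 60 mm from the flat foot. x points along the axis from the foot to the head. It starts lying on the counter, head roughly away from the robot. May be absent.
- brush2: Electric toothbrush, 185 mm long, about 110 g: a square handle 26 x 26 mm, 120 mm long, then a thin neck with the brush head (65 mm together). Origin: middle of the handle, on its axis, 60 mm from the flat foot. x points along the axis from the foot to the head. It starts lying on the counter, head roughly away from the robot. May be absent.
- shaver: Electric shaver, 140 mm long, about 170 g: a dark body 46 mm (its y) x 34 mm (its z), steel cutting head at one end. Origin: its centre, 70 mm from the flat foot. x points along it from the foot to the cutting head. It starts lying flat (34 mm high), head roughly away from the robot.
- tumbler0: Square grey tumbler, 60 x 60 mm outside, 95 mm tall, walls 4 mm, bottom 5 mm thick, about 130 g. Origin: its centre, 47.5 mm from bottom and mouth. x points along its axis from the closed bottom to the open mouth. It starts lying on its side, mouth roughly toward the robot. May be absent.
- tumbler1: Square grey tumbler, 60 x 60 mm outside, 95 mm tall, walls 4 mm, bottom 5 mm thick, about 130 g. Origin: its centre, 47.5 mm from bottom and mouth. x points along its axis from the closed bottom to the open mouth. It starts lying on its side, mouth roughly toward the robot. May be absent.
- soap_dish: White soap dish with a bar of soap, 100 x 62 x 30 mm, lying among the things; loose, not part of the job. Origin: centre of its underside.
- mouthwash: Green bottle, 64 mm across, 170 mm tall; loose, not part of the job. Origin: centre of its underside.
- cotton_jar: Glass jar, 84 mm across, 95 mm tall; loose, not part of the job. Origin: centre of its underside.
- paper_roll: Toilet paper roll standing on end, 104 mm across, 95 mm tall; loose, not part of the job. Origin: centre of its underside.
- soap_pump: Soap pump, 55 x 75 x 155 mm; loose, not part of the job. Origin: centre of its underside.
- hairbrush: Dark wooden hairbrush, 200 mm long, lying; loose, not part of the job. Origin: centre of its underside.
Mind the look-alikes: they are no part of the job. Leave any red look-alike of the brush2 alone.

How it is judged (in metres and radians):
On the way, in this order (a step that is already met when the one before it is completed fails the run):
1. every toothbrush and the shaver stand in their wells and every tumbler is upside down over a peg (((horizontal distance between brush0 and well0 below 0.01 m and z of brush0 in the frame of station below 0.078 m and angle between brush0's own x axis and vertical below 0.17 rad) or (horizontal distance between brush0 and well1 below 0.01 m and z of brush0 in the frame of station below 0.078 m and angle between brush0's own x axis and vertical below 0.17 rad) or (horizontal distance between brush0 and well2 below 0.01 m and z of brush0 in the frame of station below 0.078 m and angle between brush0's own x axis and vertical below 0.17 rad)) and ((horizontal distance between brush1 and well0 below 0.01 m and z of brush1 in the frame of station below 0.078 m and angle between brush1's own x axis and vertical below 0.17 rad) or (horizontal distance between brush1 and well1 below 0.01 m and z of brush1 in the frame of station below 0.078 m and angle between brush1's own x axis and vertical below 0.17 rad) or (horizontal distance between brush1 and well2 below 0.01 m and z of brush1 in the frame of station below 0.078 m and angle between brush1's own x axis and vertical below 0.17 rad)) and ((horizontal distance between brush2 and well0 below 0.01 m and z of brush2 in the frame of station below 0.078 m and angle between brush2's own x axis and vertical below 0.17 rad) or (horizontal distance between brush2 and well1 below 0.01 m and z of brush2 in the frame of station below 0.078 m and angle between brush2's own x axis and vertical below 0.17 rad) or (horizontal distance between brush2 and well2 below 0.01 m and z of brush2 in the frame of station below 0.078 m and angle between brush2's own x axis and vertical below 0.17 rad)) and horizontal distance between shaver and wide_well below 0.012 m and z of shaver in the frame of station below 0.088 m and angle between shaver's own x axis and vertical below 0.17 rad and ((horizontal distance between tumbler0 and peg0 below 0.024 m and z of tumbler0 in the frame of drainer below 0.0655 m and angle between tumbler0's own x axis and vertical above 3.02 rad) or (horizontal distance between tumbler0 and peg1 below 0.024 m and z of tumbler0 in the frame of drainer below 0.0655 m and angle between tumbler0's own x axis and vertical above 3.02 rad)) and ((horizontal distance between tumbler1 and peg0 below 0.024 m and z of tumbler1 in the frame of drainer below 0.0655 m and angle between tumbler1's own x axis and vertical above 3.02 rad) or (horizontal distance between tumbler1 and peg1 below 0.024 m and z of tumbler1 in the frame of drainer below 0.0655 m and angle between tumbler1's own x axis and vertical above 3.02 rad))), for 0.2 s.
2. then the start button is pressed right down (all of step 1 and value of joint start above 0.0048 m), for 0.05 s.
At the end, for the whole second after the job is handed in: Brushes and shaver upright (0.17 rad), head up, in their wells, foot within 6 mm of the floor, middle within 10 mm (shaver 12) of its axis; tumblers inverted (0.12 rad), centre within 24 mm of a peg, rim within 6 mm of the grid; button then pressed 4.8 mm, now up; all at rest (all of step 1 and value of joint start below 0.0025 m and linear speed of each of brush0, brush1, brush2, shaver, tumbler0, tumbler1 below 0.02 m/s); the robot touches nothing.
It fails at once if a thing that is not part of the job is moved more than 40 mm or tipped over (distance of any of soap_dish, mouthwash, cotton_jar, paper_roll, soap_pump, hairbrush from where it was at the start of the episode above 0.04 m or angle between any of soap_dish, mouthwash, cotton_jar, paper_roll, soap_pump, hairbrush's own z axis and vertical above 0.5 rad).
Of brush0, brush1, brush2 only 2 to 3 are there at a start; the rules pass over those that are not, and their reading is None.
Of tumbler0, tumbler1 only 1 to 2 are there at a start; the rules pass over those that are not, and their reading is None.
At some moment in a run one of brush0, brush1, brush2, shaver, tumbler0, tumbler1 may be knocked a few centimetres aside while the robot is not near it.
It also fails if it takes over 210 s, if anything falls off the work surface, if the arm or the gripper's body presses on something with over 40 N, if the wrist force passes 120 N, or if a joint passes its speed limit or range.

## Working session

There is one attempt and no reset: what is moved stays moved. The work goes in short steps, Python scripts to look and compute and a shell command to move; the robot and the scene stay as the last step left them, time stands still between calls to the robot, and variables do not carry over. Pictures are saved under pics/ and viewed, at most 14 in all, crops included, and the job is handed in when it is done.

```bash
ls; mkdir -p pics; cat > h.py <<'E'
import numpy as np, cv2
from station import r
def cap(n,f):
    s=r.sense(); c=r.capture(n); cv2.imwrite(f'pics/{f}.png',c['pixels'][:,:,::-1])
    if n=='wrist':
        T=np.array(c['T_tool_cam']); R=np.array(s['ee_rot']); p=np.array(s['tcp_pos'])
        c['origin']=R@T[:3,3]+p; c['orientation']=R@T[:3,:3]
    np.savez(f'pics/{f}.npz',**{k:np.array(v) for k,v in c.items() if k!='pixels'})
    return c
def K(c):
    f=192/np.tan(np.radians(float(c['fovy']))/2)
    return np.array([[f,0,float(c['cx'])],[0,f,float(c['cy'])],[0,0,1]])
def pt(f,u,v,z):
    "pixel -> world point on plane z"
    c=np.load(f'pics/{f}.npz'); k=float(c['k1'])
    a=cv2.undistortPoints(np.array([[[u,v]]],float),K(c),np.array([k,0,0,0.])).ravel()
    d=c['orientation']@np.array([a[0],a[1],1]); o=c['origin']
    return o+d*(z-o[2])/d[2]
def px(f,P):
    c=np.load(f'pics/{f}.npz'); R=c['orientation'].T
    return cv2.projectPoints(np.array(P,float).reshape(-1,1,3),cv2.Rodrigues(R)[0],-R@c['origin'],K(c),np.array([float(c['k1']),0,0,0]))[0].reshape(-1,2)
E
python3 - <<'E'
from h import *
s=r.sense(); print(s, r.tip_extent)
for n in('top','side','wrist'):
    c=cap(n,n+'0'); print(n,c['fovy'],c['k1'],np.round(c['origin'],3),np.round(c['orientation'],2).tolist())
    if n=='top':
        print(c['cx'],c['cy']); cv2.imwrite('pics/top0b.png',cv2.resize(c['pixels'][:,:,::-1],(800,600),interpolation=cv2.INTER_CUBIC))
    if n=='side':cv2.imwrite('pics/side0b.png',cv2.resize(c['pixels'][:,:,::-1],(800,600),interpolation=cv2.INTER_CUBIC))
E
```

```text
pics
{'time_s': 0.0, 'joints': array([ 9.06755870e+01,  2.20895586e+01,  3.78349317e-01, -2.97409449e-02,
       -6.84108530e+01, -1.48171873e+01]), 'joint_velocities': array([ 0.08598575,  0.09043376, -0.07244253, -0.03604609,  0.04969509,
       -0.0043371 ]), 'effort': array([-6.26899837e-04, -3.90665889e+01,  1.87410361e+01,  4.22007188e+00,
        1.09724421e-02, -1.94114318e-04]), 'tcp_pos': array([0.15252728, 0.60548532, 0.22946054]), 'ee_rot': array([[ 9.69648091e-01, -2.44504335e-01, -4.57509848e-04],
       [-2.44504750e-01, -9.69645742e-01, -2.13588423e-03],
       [ 7.86104753e-05,  2.18291939e-03, -9.99997614e-01]]), 'wrist_force': array([-0.3197983 , -0.43503446, -0.68206143]), 'moment': array([0.00921009, 0.01284875, 0.02141747]), 'gripper_force': 0.0, 'gripper_width': 0.9994027783507411} 0.008
top 55.6270383702046 -0.04159024829119772 [ 0.304 -0.035  1.535] [[-0.03, -0.99, 0.11], [-1.0, 0.03, 0.01], [-0.01, -0.11, -0.99]]
250.29956514020333 190.96764651968815
side 54.78387565172049 -0.004761251240680716 [0.415 0.761 0.951] [[-1.0, -0.06, 0.05], [-0.08, 0.74, -0.67], [0.01, -0.67, -0.74]]
wrist 65.86201816187652 -0.04640098729879955 [0.226 0.588 0.385] [[-0.24, -0.93, -0.27], [-0.97, 0.24, 0.07], [0.0, 0.28, -0.96]]
```

View pics/top0b.png

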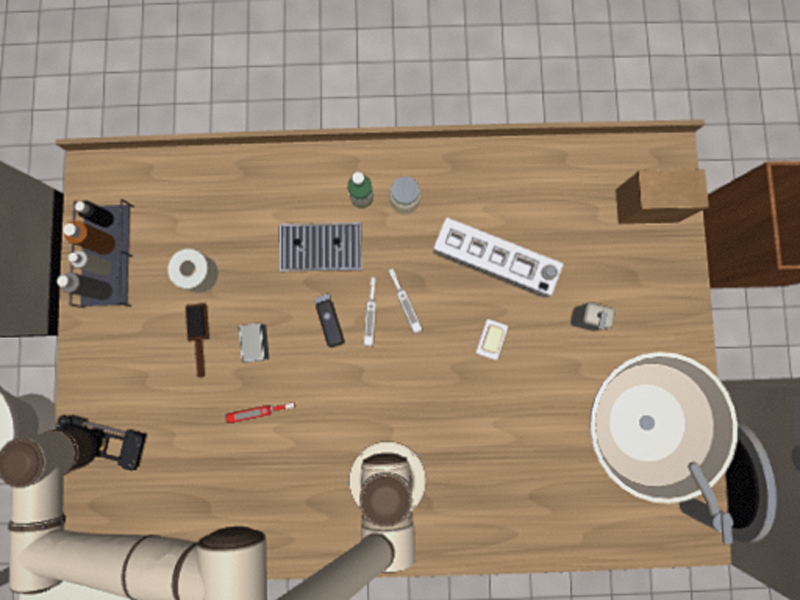

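View pics/side0b.png

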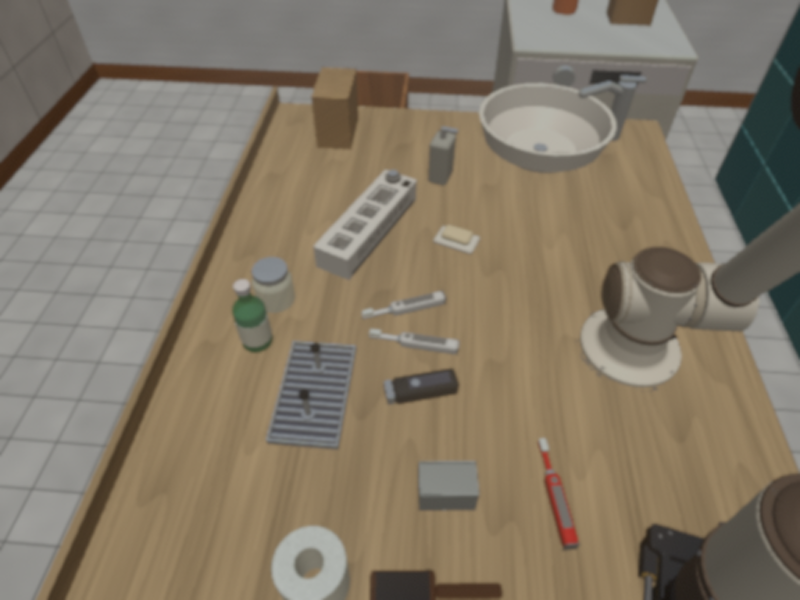

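```bash
python3 - <<'E'
from h import *
s=1/1.5625
P={'well_a':(454,239,.065),'well_b':(477,248,.065),'well_c':(500,257,.065),'wide':(523,266,.065),'btn':(549,271,.087),
'pegL':(298,243,.083),'pegR':(337,241,.083),'tumL':(240,342,.06),'tumR':(267,342,.06),'shFoot':(334,345,.034),'shHead':(322,294,.03),
'b1foot':(369,345,.026),'b1head':(373,279,.015),'b2foot':(418,331,.026),'b2head':(392,270,.015),'red':(260,413,.02),'soap':(492,340,.03),'hair':(197,322,.03)}
for k,(u,v,z) in P.items(): print(k,np.round(pt('top0',(u+.5)*s-.5,(v+.5)*s-.5,z),3))
c=cv2.imread('pics/top0.png')[130:235,140:370]
cv2.imwrite('pics/top0c.png',cv2.resize(c,(800,365),interpolation=cv2.INTER_CUBIC))
E
```

```text
well_a [ 0.626 -0.195  0.065]
well_b [ 0.6   -0.254  0.065]
well_c [ 0.574 -0.314  0.065]
wide [ 0.549 -0.373  0.065]
btn [ 0.53  -0.434  0.087]
pegL [0.623 0.214 0.083]
pegR [0.625 0.112 0.083]
tumL [0.37  0.371 0.06 ]
tumR [0.369 0.301 0.06 ]
shFoot [0.357 0.129 0.034]
shHead [0.494 0.159 0.03 ]
b1foot [0.355 0.037 0.026]
b1head [0.533 0.023 0.015]
b2foot [ 0.388 -0.094  0.026]
b2head [ 0.556 -0.029  0.015]
red [0.184 0.329 0.02 ]
soap [ 0.359 -0.288  0.03 ]
hair [0.428 0.496 0.03 ]
```

View pics/top0c.png

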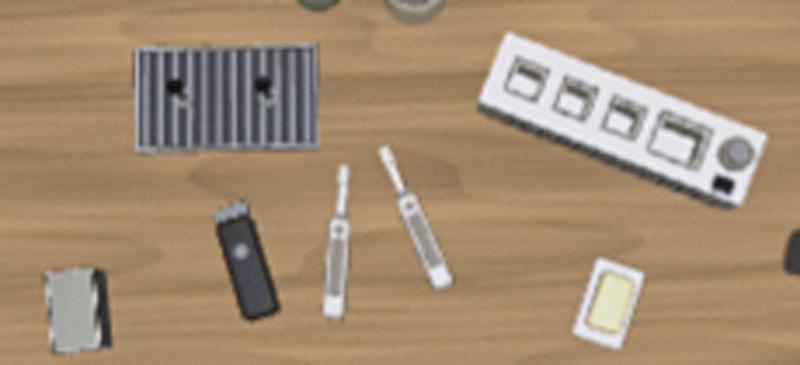

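```bash
cat >> h.py <<'E'
def pc(u,v,z,f='top0',o=(140,130),s=800/230): return pt(f,(u+.5)/s-.5+o[0],(v+.5)/s-.5+o[1],z)
E
python3 - <<'E'
from h import *
for k,a in {'a':(526,79),'b':(575,98),'c':(624,118),'wide':(680,139)}.items(): print(k,np.round(pc(*a,.065),4))
q=[pc(*a,.065) for a in((509,33),(766,135),(740,208),(478,103))]; m=np.mean(q,0); print('station c',m, [np.linalg.norm(q[i]-q[(i+1)%4]).round(3) for i in range(4)]); d=q[0]-q[1]; d2=q[3]-q[2]; print(np.degrees(np.arctan2(d[1],d[0])),np.degrees(np.arctan2(d2[1],d2[0])))
print('btn',pc(737,153,.087)); print('pegs',pc(175,88,.083),pc(264,86,.083))
def obj(n,f,h,zf,zh):
    f=pc(*f,zf);h=pc(*h,zh);d=h-f;print(n,f.round(4),h.round(4),np.linalg.norm(d[:2]).round(4),'yaw',np.degrees(np.arctan2(d[1],d[0])).round(1))
obj('sh',(262,314),(231,209),.034,.03)
obj('b1',(333,316),(344,167),.02,.013);obj('b1handle',(333,316),(340,220),.026,.026)
obj('b2',(443,286),(385,149),.02,.013);obj('b2handle',(443,286),(407,195),.026,.026)
for a in((45,270),(98,268),(102,348),(55,352)): print('tum',pc(*a,.06))
E
```

```text
a [ 0.6273 -0.197   0.065 ]
b [ 0.6028 -0.2539  0.065 ]
c [ 0.5772 -0.3106  0.065 ]
wide [ 0.5503 -0.3754  0.065 ]
station c [ 0.57566299 -0.30920493  0.065     ] [np.float64(0.326), np.float64(0.093), np.float64(0.33), np.float64(0.093)]
66.23119028490846 66.17464903295789
btn [ 0.52838758 -0.4355953   0.087     ]
pegs [0.62476834 0.21602866 0.083     ] [0.62398128 0.11153988 0.083     ]
sh [0.3598 0.1233 0.034 ] [0.4866 0.1589 0.03  ] 0.1317 yaw 15.7
b1 [0.3556 0.0399 0.02  ] [0.5362 0.0228 0.013 ] 0.1814 yaw -5.4
b1handle [0.3554 0.0396 0.026 ] [0.4701 0.0286 0.026 ] 0.1152 yaw -5.5
b2 [ 0.3878 -0.0925  0.02  ] [ 0.5569 -0.0276  0.013 ] 0.1811 yaw 21.0
b2handle [ 0.3875 -0.0923  0.026 ] [ 0.498  -0.0526  0.026 ] 0.1174 yaw 19.8
tum [0.41704564 0.37496899 0.06      ]
tum [0.41770844 0.31234585 0.06      ]
tum [0.32422882 0.30791763 0.06      ]
tum [0.32097295 0.36305449 0.06      ]
```

```bash
python3 -m jog '1 40 -44 0 9.5; 1 40 -44 0 9.5; 1 40 -44 0 0; 1 40 -44 0 0; 1 40 -44 0 0' && python3 -m jog '1 42 -43 0 0; 1 0 0 -40 0; 1 0 0 -40 0;1 0 0 0 0' ; python3 - <<'E'
from h import *
cap('wrist','w1')
E
```

```text
time_s: 0.78
tcp_pos: [0.3535, 0.3844, 0.2305]
ee_rot: [[0.996, 0.085, -0.0], [0.085, -0.996, -0.0], [-0.0, 0.0, -1.0]]
wrist_force: [0.9, 1.5, 0.7]
gripper_width: 1.0
gripper_force: 0.0
time_s: 1.27
tcp_pos: [0.3934, 0.3408, 0.1477]
ee_rot: [[0.996, 0.084, -0.005], [0.084, -0.996, -0.006], [-0.005, 0.006, -1.0]]
wrist_force: [-0.0, -0.4, 0.2]
gripper_width: 1.003
gripper_force: 0.0
```

View pics/w1.png

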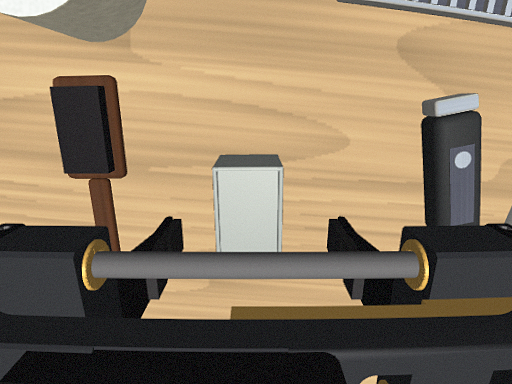

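```bash
python3 - <<'E'
from h import *
for a in((213,168),(283,168),(216,250),(282,250)): print(pt('w1',*a,.06).round(4))
for a in((222,155),(279,155)): print('low',pt('w1',*a,0).round(4))
print(pt('w1',451,98,.03),pt('w1',450,225,.034))
E
```

```text
[0.4119 0.3773 0.06  ]
[0.4167 0.3188 0.06  ]
[0.3356 0.3713 0.06  ]
[0.3404 0.3112 0.06  ]
low [0.412  0.3757 0.    ]
low [0.4169 0.3171 0.    ]
[0.48767324 0.16990065 0.03      ] [0.36671419 0.14042584 0.034     ]
```

```bash
python3 -m jog '1 0 5 -50 0; 1 0 0 -50 0; 1 0 0 -31 0; 0 0 0 0 0; 0 0 0 0 0' && python3 -m jog '0 0 0 0 0; 0 0 0 0 0;0 0 0 0 0; 0 0 0 30 0; 0 0 0 30 0' && python3 -m jog '0 0 0 40 0; 0 0 0 40 0;0 0 0 0 0; 0 0 0 0 0; 0 0 0 0 0'; python3 - <<'E'
from h import *
cap('wrist','w2')
E
```

```text
time_s: 1.95
tcp_pos: [0.3958, 0.35, 0.0218]
ee_rot: [[0.996, 0.086, 0.003], [0.086, -0.996, 0.004], [0.003, -0.003, -1.0]]
wrist_force: [-0.0, -0.0, 0.1]
gripper_width: 0.849
gripper_force: 0.0
time_s: 2.58
tcp_pos: [0.3945, 0.3478, 0.0803]
ee_rot: [[0.996, 0.085, -0.0], [0.085, -0.996, -0.0], [-0.0, 0.0, -1.0]]
wrist_force: [-0.0, -0.2, -1.5]
gripper_width: 0.69
gripper_force: 29.9
time_s: 3.2
tcp_pos: [0.394, 0.3472, 0.1581]
ee_rot: [[0.996, 0.084, -0.002], [0.084, -0.996, -0.002], [-0.002, 0.002, -1.0]]
wrist_force: [0.4, -0.2, -0.7]
gripper_width: 0.691
gripper_force: 29.9
```

View pics/w2.png

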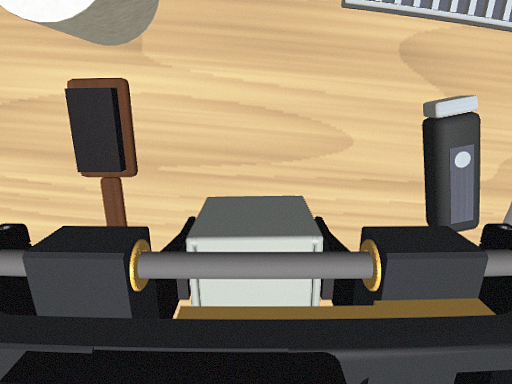

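```bash
cat >> h.py <<'E'
def tilt(f,tcp,jaw,depth,L,H,W,sgn):
    """project end-face corners for a thing gripped at dist L from its end; H thickness, tilt th; depth=z of axis above TCP"""
    a=np.radians(jaw-90); X=np.array([np.cos(a),np.sin(a),0])*sgn; Y=np.cross([0,0,1],X); Z=np.array([0,0,1.])
    for th in range(0,100,10):
        t=np.radians(th); u=X*np.cos(t)+Z*np.sin(t); w=-X*np.sin(t)+Z*np.cos(t)
        o=np.array(tcp)+Z*depth
        P=[o+u*L+s*w*H/2+Y*W/2 for s in(-1,1)]
        print(th,px(f,P).round(0).tolist())
E
python3 - <<'E'
from h import *
tilt('w2',(.394,.3472,.1581),95,.010,.021,.06,.06,1)
E
```

```text
0 [[207.0, 193.0], [185.0, 236.0]]
10 [[205.0, 188.0], [185.0, 251.0]]
20 [[204.0, 183.0], [185.0, 267.0]]
30 [[202.0, 181.0], [185.0, 281.0]]
40 [[200.0, 180.0], [186.0, 294.0]]
50 [[197.0, 181.0], [188.0, 304.0]]
60 [[195.0, 184.0], [190.0, 312.0]]
70 [[193.0, 190.0], [192.0, 317.0]]
80 [[190.0, 198.0], [194.0, 320.0]]
90 [[188.0, 209.0], [197.0, 320.0]]
```

```bash
python3 -m jog '0 0 0 -60 0; 0 0 0 -60 0; 0 0 0 -19 0; 0.6 0 0 0 0; 0.6 0 0 0 0' | tail -2;  python3 -m jog '0.68 0 0 0 0;0.68 0 0 0 0;0.68 0 0 0 0' | tail -2;python3 -m jog '0.685 0 0 0 0;0.685 0 0 0 0;0.685 0 0 0 0' | tail -2;python3 -m jog '0.69 0 0 0 0;0.69 0 0 0 0;0.69 0 0 0 0'
```

```text
gripper_width: 0.685
gripper_force: 29.9
gripper_width: 0.689
gripper_force: 29.9
gripper_width: 0.687
gripper_force: 15.9
time_s: 5.0
tcp_pos: [0.3947, 0.3481, 0.0207]
ee_rot: [[0.996, 0.085, 0.0], [0.085, -0.996, 0.0], [0.0, -0.0, -1.0]]
wrist_force: [-0.3, 0.3, -0.2]
gripper_width: 0.685
gripper_force: 0.4
```

```bash
python3 -m jog '0.688 0 0 0 0;0.688 0 0 15 0;0.688 0 0 15 0;0.688 0 0 15 0;0.688 0 0 15 0' | tail -3;  python3 -m jog '0.688 0 0 20 0;0.688 0 0 20 0;0.688 0 0 20 0;0.688 0 0 0 0;0.688 0 0 0 0'; python3 - <<'E'
from h import *
cap('wrist','w3')
E
```

```text
wrist_force: [0.8, 0.1, -1.2]
gripper_width: 0.688
gripper_force: 5.1
time_s: 6.25
tcp_pos: [0.3942, 0.3476, 0.1401]
ee_rot: [[0.996, 0.084, -0.001], [0.084, -0.996, -0.001], [-0.001, 0.001, -1.0]]
wrist_force: [0.1, -0.7, -1.5]
gripper_width: 0.694
gripper_force: 5.1
```

View pics/w3.png

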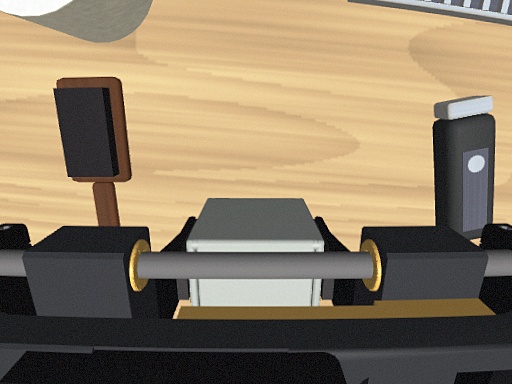

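```bash
python3 -m jog '0.688 0 0 -40 0;0.688 0 0 -40 0;0.688 0 0 -38 0;0.689 0 0 0 0;0.689 0 0 0 0' | tail -3;  python3 -m jog '0.689 0 0 10 0;0.689 0 0 10 0;0.689 0 0 10 0;0.689 0 0 10 0;0.689 0 0 0 0'; python3 - <<'E'
from h import *
c=cap('wrist','w4'); s=cap('side','s4')
a=c['pixels'][:,:,::-1]; b=s['pixels'][:,:,::-1][220:384,180:380]
cv2.imwrite('pics/m4.png',np.hstack([a[150:384,100:400],cv2.resize(b,(285,234))]))
E
```

```text
wrist_force: [0.4, 0.1, -1.0]
gripper_width: 0.684
gripper_force: 1.4
time_s: 7.55
tcp_pos: [0.3955, 0.349, 0.0642]
ee_rot: [[0.996, 0.085, 0.002], [0.085, -0.996, 0.003], [0.003, -0.003, -1.0]]
wrist_force: [1.1, 0.9, 1.0]
gripper_width: 0.689
gripper_force: 1.3
```

View pics/m4.png

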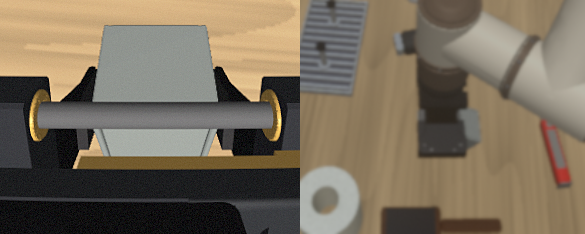

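```bash
python3 -m jog '0.689 0 0 10 0;0.689 0 0 10 0;0.689 0 0 10 0;0.689 0 0 0 0;0.6 0 0 0 0' | tail -3; python3 -m jog '0.5 0 0 0 0;0.5 0 0 30 0;0.5 0 0 30 0;0.5 0 0 0 0'; python3 - <<'E'
from h import *
c=cap('wrist','w5'); cv2.imwrite('pics/m5.png',c['pixels'][:,:,::-1][130:384,100:400])
s=r.sense();tilt('w5',s['tcp_pos'],95,.010,.021,.06,.06,1)
E
```

```text
wrist_force: [-0.1, -0.4, -1.6]
gripper_width: 0.69
gripper_force: 30.0
time_s: 8.78
tcp_pos: [0.3956, 0.3493, 0.1546]
ee_rot: [[0.996, 0.085, 0.003], [0.085, -0.996, 0.004], [0.003, -0.004, -1.0]]
wrist_force: [-0.1, 0.1, -1.2]
gripper_width: 0.689
gripper_force: 30.0
0 [[209.0, 194.0], [188.0, 236.0]]
10 [[208.0, 188.0], [188.0, 251.0]]
20 [[206.0, 184.0], [187.0, 266.0]]
30 [[204.0, 181.0], [188.0, 280.0]]
40 [[202.0, 180.0], [189.0, 293.0]]
50 [[200.0, 181.0], [190.0, 303.0]]
60 [[198.0, 185.0], [192.0, 311.0]]
70 [[196.0, 190.0], [194.0, 316.0]]
80 [[193.0, 198.0], [197.0, 319.0]]
90 [[191.0, 209.0], [199.0, 319.0]]
```

View pics/m5.png

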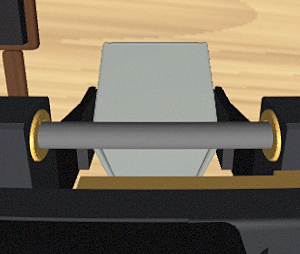

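```bash
python3 - <<'E'
from h import *
s=cap('side','s5'); s0=px('s5',[.395,.35,.13])[0]; print(s0)
u,v=s0.astype(int); a=s['pixels'][:,:,::-1][v-60:v+60,u-60:u+60]; b=cv2.imread('pics/w5.png')[150:320,170:340]
cv2.imwrite('pics/m6.png',np.hstack([cv2.resize(a,(400,400),interpolation=cv2.INTER_CUBIC),cv2.resize(b,(400,400),interpolation=cv2.INTER_CUBIC)]))
E
```

```text
[277.73485245 294.08007776]
```

View pics/m6.png

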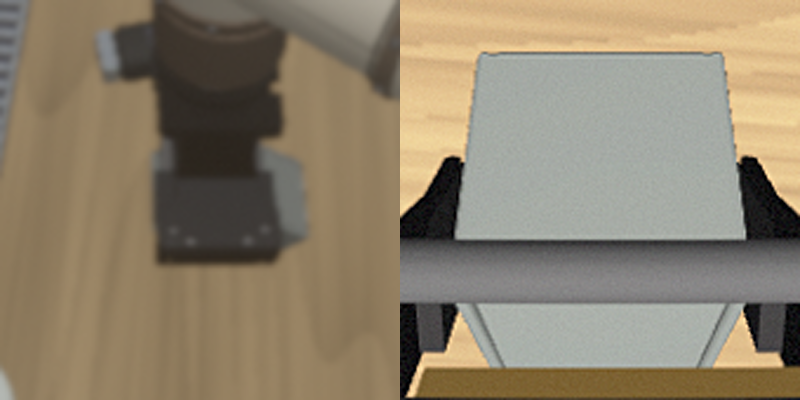

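```bash
python3 -m jog '0.5 0 0 -40 0;0.5 0 0 -40 0;0.5 0 0 -10 0;0.5 0 0 0 0;0.5 0 0 0 0' | grep -E 'tcp|force'; python3 -m jog '0.6893 0 0 0 0;0.6893 0 0 0 0;0.6893 -10 0 4 0;0.6893 -10 0 4 0;0.6893 -10 0 4 0' | grep -E 'tcp|force'; python3 -m jog '0.6893 -10 0 4 0;0.6893 -10 0 4 0;0.6893 -10 0 4 0;0.6 0 0 0 0;.6 0 0 0 0'; python3 - <<'E'
from h import *
c=cap('wrist','w7'); 
s=cap('side','s7'); u,v=px('s7',r.sense()['tcp_pos'])[0].astype(int); a=s['pixels'][:,:,::-1][v-60:v+60,u-60:u+60]; b=cv2.imread('pics/w7.png')[150:320,170:340]
cv2.imwrite('pics/m7.png',np.hstack([cv2.resize(a,(400,400),interpolation=cv2.INTER_CUBIC),cv2.resize(b,(400,400),interpolation=cv2.INTER_CUBIC)]))
E
```

```text
tcp_pos: [0.3957, 0.3485, 0.0628]
wrist_force: [1.8, -1.0, 3.8]
gripper_force: 30.0
tcp_pos: [0.3632, 0.3474, 0.0743]
wrist_force: [0.8, 0.2, -1.5]
gripper_force: 0.8
time_s: 10.75
tcp_pos: [0.3346, 0.3482, 0.0868]
ee_rot: [[0.996, 0.085, 0.0], [0.085, -0.996, 0.0], [0.0, -0.0, -1.0]]
wrist_force: [-1.5, 0.5, 2.5]
gripper_width: 0.688
gripper_force: 30.0
```

View pics/m7.png

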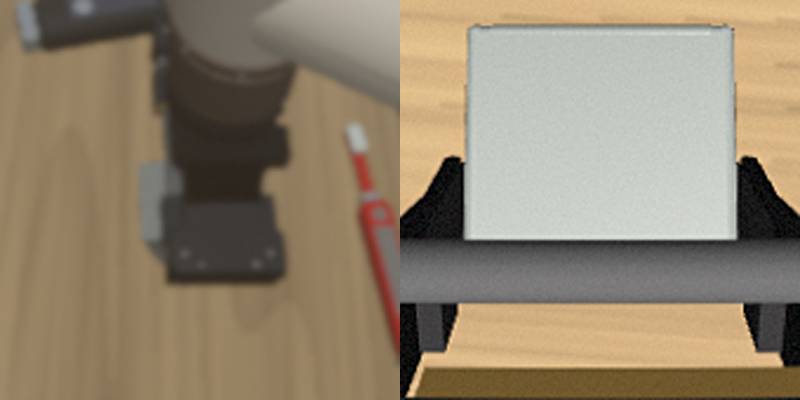

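```bash
python3 -m jog '0.69 0 0 0 0;0.72 0 0 0 0;0.8 0 0 0 0;1 0 0 0 0;1 0 0 0 0' | grep -E 'tcp|force'; python3 -m jog '1 0 0 25 0;1 0 0 50 0;1 0 0 0 0'; python3 - <<'E'
from h import *
c=cap('wrist','w8'); 
s=cap('side','s8'); u,v=px('s8',r.sense()['tcp_pos'])[0].astype(int); a=s['pixels'][:,:,::-1][v-60:v+60,u-60:u+60]; b=cv2.imread('pics/w8.png')[80:250,170:340]
cv2.imwrite('pics/m8.png',np.hstack([cv2.resize(a,(400,400),interpolation=cv2.INTER_CUBIC),cv2.resize(b,(400,400),interpolation=cv2.INTER_CUBIC)]))
E
```

```text
tcp_pos: [0.3347, 0.348, 0.0864]
wrist_force: [0.0, 0.1, -0.6]
gripper_force: 0.0
time_s: 11.85
tcp_pos: [0.3361, 0.3504, 0.1654]
ee_rot: [[0.996, 0.086, 0.005], [0.085, -0.996, 0.008], [0.005, -0.008, -1.0]]
wrist_force: [0.8, -0.3, 0.0]
gripper_width: 0.994
gripper_force: 0.0
```

View pics/m8.png

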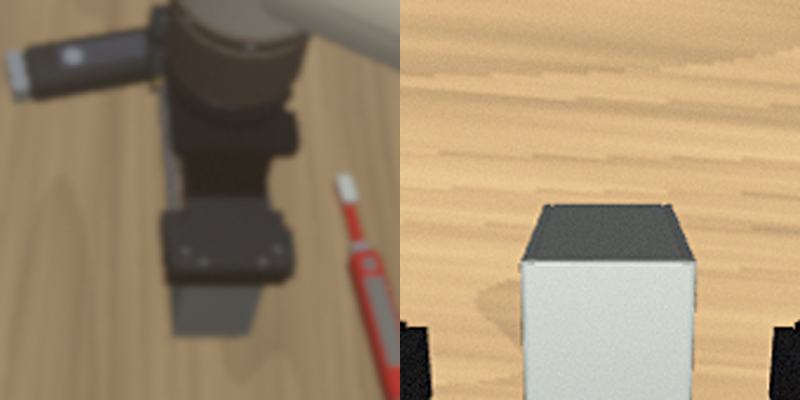

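```bash
python3 - <<'E'
from h import *
a=pt('w8',222.3,191.3,.095);b=pt('w8',294.9,191.3,.095);print(a,b,np.linalg.norm(a-b)); d=a-b
n=np.array([d[1],-d[0],0])/np.linalg.norm(d); print('centre',(a+b)/2-.03*n, 'jaw',np.degrees(np.arctan2(d[1],d[0])))
print(r.sense()['tcp_pos'])
E
```

```text
[0.3408972  0.37772497 0.095     ] [0.3459503  0.32013778 0.095     ] 0.05780845905755294
centre [0.31353858 0.34630904 0.095     ] jaw 95.01469095105642
[0.3344761  0.34795588 0.1617039 ]
```

```bash
python3 -m jog '1 -21 -1 0 0;1 0 0 -48 0;1 0 0 -48 0;1 0 0 0 0; 0 0 0 0 0' | grep -E 'tcp|force'; python3 -m jog '0 0 0 0 0;0 0 0 0 0;0 0 0 0 0; 0 0 0 40 0;0 0 0 42 0' | grep -E 'tcp|force|width'; python3 -m jog '0 0 0 42 0;0 52 -22 0 0;0 52 -22 0 0;0 52 -22 0 0;0 52 -22 0 0' | grep tcp;  python3 -m jog '0 52 -22 0 0;0 51 -20 0 0;0 0 0 0 0;0 0 0 0 0'; python3 - <<'E'
from h import *
c=cap('wrist','w9');c=cap('top','t9')
print(px('w9',[[.6248,.216,.083],[.6240,.1115,.083]]))
im=c['pixels'][:,:,::-1][130:235,140:370]; cv2.imwrite('pics/t9c.png',cv2.resize(im,(800,365),interpolation=cv2.INTER_CUBIC))
E
```

```text
tcp_pos: [0.3141, 0.3477, 0.0662]
wrist_force: [-0.3, -1.4, 0.1]
gripper_force: 0.0
tcp_pos: [0.3133, 0.3465, 0.1482]
wrist_force: [0.5, 1.5, -1.8]
gripper_width: 0.689
gripper_force: 30.0
tcp_pos: [0.523, 0.2581, 0.1895]
time_s: 14.32
tcp_pos: [0.624, 0.2167, 0.1887]
ee_rot: [[0.996, 0.084, -0.002], [0.084, -0.996, -0.0], [-0.002, 0.0, -1.0]]
wrist_force: [-0.5, 0.4, -0.9]
gripper_width: 0.686
gripper_force: 30.0
[[255.95285553 186.07871072]
 [367.65400762 195.90036781]]
```

```bash
python3 -m jog '0 0 0 -40 0;0 0 0 -40 0;0 0 0 0 0' | grep -E 'tcp|force'; python3 -m jog '0 0 0 -20 0;0 0 0 -11 0;0 0 0 0 0;1 0 0 0 0;1 0 0 0 0'| grep -E 'tcp|force';  python3 -m jog '1 0 0 0 0;1 0 0 50 0;1 0 0 50 0;1 0 0 0 0'; python3 - <<'E'
from h import *
c=cap('wrist','w10');c['pixels']
im=c['pixels'][:,:,::-1]; cv2.imwrite('pics/w10c.png',im)
E
```

```text
tcp_pos: [0.6215, 0.2167, 0.1066]
wrist_force: [0.1, 0.2, -0.2]
gripper_force: 30.0
tcp_pos: [0.6252, 0.2173, 0.0797]
wrist_force: [-0.4, 0.2, -0.3]
gripper_force: 0.0
time_s: 15.92
tcp_pos: [0.6274, 0.2182, 0.1846]
ee_rot: [[0.996, 0.085, 0.01], [0.085, -0.996, 0.005], [0.011, -0.004, -1.0]]
wrist_force: [0.6, 0.1, -0.2]
gripper_width: 0.997
gripper_force: 0.0
```

```bash
python3 -m jog '0.4 -31 -49 0 0;0.4 -31 -49 0 5;0.4 -31 -49 0 5;0.4 -31 -49 0 5.5;0.4 -31 -49 10 0' | tail -1;  python3 -m jog '0.4 0 0 0 0;.4 0 0 0 0;.4 0 0 0 0'; python3 - <<'E'
from h import *
c=cap('wrist','w11');t=cap('top','t11'); s=cap('side','s11')
a=np.hstack([cv2.resize(t['pixels'][:,:,::-1][130:235,140:370],(512,234),interpolation=cv2.INTER_CUBIC),s['pixels'][:,:,::-1][150:384,150:400]])
b=np.hstack([c['pixels'][:,:,::-1][:340],np.zeros((340,250,3),np.uint8)])
cv2.imwrite('pics/m11.png',np.vstack([b,a]))
E
```

```text
gripper_force: 0.0
time_s: 16.98
tcp_pos: [0.47, -0.0272, 0.1879]
ee_rot: [[0.937, 0.349, -0.001], [0.349, -0.937, -0.0], [-0.001, -0.0, -1.0]]
wrist_force: [-0.2, -0.4, -0.1]
gripper_width: 0.401
gripper_force: 0.0
```

View pics/m11.png

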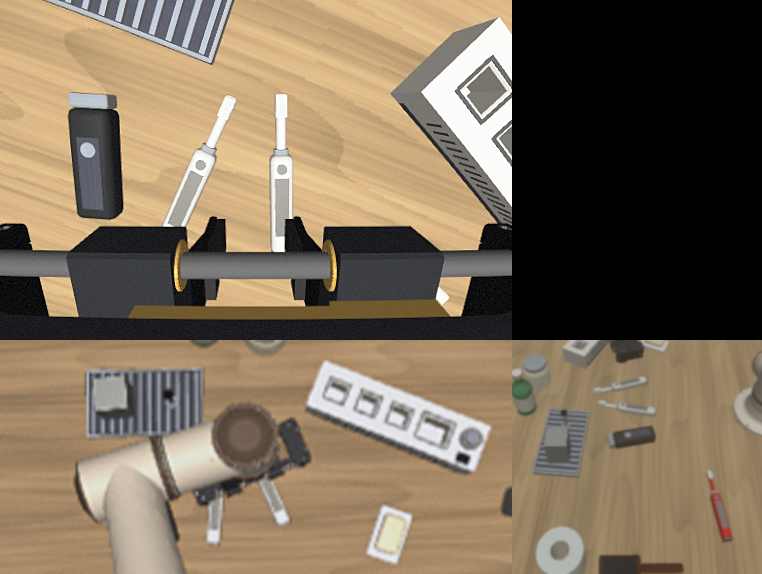

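```bash
python3 - <<'E'
from h import *
P=lambda u,v,z:pt('w11',u,v,z)
for n,a,b,z,z2 in(('b2',(281,95),(282,150),.015,.02),('b1',(231,98),(206,152),.015,.02),('sh',(92,98),(97,217),.017,.034)):
    a=P(*a,z);b=P(*b,z2);d=a-b;print(n,a.round(4),b.round(4),np.linalg.norm(d[:2]).round(4),np.degrees(np.arctan2(d[1],d[0])).round(1))
print('well a ~',P(485,87,.065))
E
```

```text
b2 [ 0.5566 -0.0244  0.015 ] [ 0.5029 -0.0465  0.02  ] 0.0581 22.4
b1 [0.5352 0.0244 0.015 ] [0.4717 0.031  0.02  ] 0.0638 -6.0
sh [0.4844 0.1647 0.017 ] [0.361  0.1237 0.034 ] 0.13 18.4
well a ~ [ 0.62879398 -0.19373552  0.065     ]
```

```bash
python3 -m jog '.4 45 -15 0 0;.4 0 0 -60 0;.4 0 0 -60 0;.4 0 0 -57 0;0.4 0 0 0 0' | grep -E 'tcp|force'; python3 -m jog '0 0 0 0 0;0 0 0 0 0;0 0 0 0 0; 0 0 0 0 0'
```

```text
tcp_pos: [0.5159, -0.042, 0.0102]
wrist_force: [-0.6, 0.1, -0.3]
gripper_force: 0.0
time_s: 18.25
tcp_pos: [0.5147, -0.0429, 0.0117]
ee_rot: [[0.938, 0.348, 0.0], [0.348, -0.938, 0.0], [0.0, 0.0, -1.0]]
wrist_force: [0.3, -0.6, -0.1]
gripper_width: 0.111
gripper_force: 30.0
```

```bash
python3 -m jog '.112 0 0 0 0;.112 0 0 0 0;.112 0 0 0 0'|grep gripper; python3 -m jog '.114 0 0 0 0;.114 0 0 0 0;.114 0 0 0 0'|grep gripper
```

```text
gripper_width: 0.118
gripper_force: 19.8
gripper_width: 0.122
gripper_force: 16.3
```

```bash
python3 -m jog '.118 0 0 0 0;.118 0 0 0 0;.118 0 0 0 0'|grep gripper; python3 -m jog '.12 0 0 0 0;.12 0 0 0 0;.12 0 0 0 0'|grep gripper
```

```text
gripper_width: 0.122
gripper_force: 10.0
gripper_width: 0.124
gripper_force: 7.1
```

```bash
python3 -m jog '.122 0 0 0 0;.122 0 0 10 0;.122 0 0 10 0;.122 -5 -2 15 0;.122 -5 -2 15 0'|grep -E 'tcp|force'; python3 -m jog '.122 -5 -2 15 0;.122 -5 -2 15 0;.122 0 0 0 0;.122 0 0 0 0'|grep -E 'tcp|force'; python3 - <<'E'
from h import *
cap('wrist','w12');cap('side','s12')
s=r.sense();print(s['moment'],s['gripper_width']);tilt('w12',s['tcp_pos'],110.4,.002,.045,.01,.01,1)
a=np.vstack([cv2.imread('pics/w12.png')[60:330,130:380],])
u,v=px('s12',r.sense()['tcp_pos'])[0].astype(int);print(u,v);b=cv2.imread('pics/s12.png')[max(0,v-70):v+70,u-70:u+70]
cv2.imwrite('pics/m12.png',np.hstack([cv2.resize(a,(400,432)),cv2.resize(b,(400,432))]))
E
```

```text
tcp_pos: [0.5042, -0.0471, 0.0627]
wrist_force: [0.2, 0.1, -0.8]
gripper_force: 4.6
tcp_pos: [0.4951, -0.0509, 0.0918]
wrist_force: [1.0, 0.3, -0.1]
gripper_force: 4.9
[-0.02760445 -0.19856546 -0.00735277] 0.12519291546495956
0 [[246.0, 161.0], [246.0, 165.0]]
10 [[246.0, 163.0], [245.0, 171.0]]
20 [[245.0, 169.0], [245.0, 181.0]]
30 [[245.0, 178.0], [244.0, 193.0]]
40 [[244.0, 190.0], [244.0, 209.0]]
50 [[244.0, 204.0], [244.0, 227.0]]
60 [[244.0, 222.0], [244.0, 245.0]]
70 [[244.0, 240.0], [244.0, 264.0]]
80 [[244.0, 259.0], [244.0, 282.0]]
90 [[244.0, 278.0], [244.0, 298.0]]
251 181
```

```bash
python3 - <<'E'
from h import *
im=cv2.imread('pics/w12.png').astype(int)
for v in range(120,300,6): print(v,[ '#' if im[v,u].min()>195 else('k' if im[v,u].max()<70 else '.') for u in range(216,276,3)].__str__().replace("', '",''))
E
```

```text
120 ['....................']
126 ['....................']
132 ['....................']
138 ['....................']
144 ['....................']
150 ['....................']
156 ['....................']
162 ['....................']
168 ['....................']
174 ['....................']
180 ['....................']
186 ['....................']
192 ['.........#########..']
198 ['.........#########..']
204 ['.........#########..']
210 ['.........#########..']
216 ['.........#########..']
222 ['.....kkkk########.kk']
228 ['kkk..kkkk########.kk']
234 ['kkk.kkkkk########.kk']
240 ['kk.kkkkkk.#######kkk']
246 ['k...kkkkkk.#####.kkk']
252 ['k..kkkkkkkkkk..kkkkk']
258 ['k...................']
264 ['k...................']
270 ['k...................']
276 ['k...................']
282 ['k...kk...k.......kk.']
288 ['...kkkk.kk.......kkk']
294 ['kkkkkk.kk.........kk']
```

```bash
cat > tip.py <<'E'
from h import *
import sys
def tip(f,jaw,L,depth,w=.01):
    c=cap('wrist',f); s=r.sense(); im=c['pixels'].astype(int); m=(im.min(2)>185)
    band=m[60:250,225:290].sum(1); rows=np.where(band>8)[0]; v=rows[0]+60 if len(rows) else None
    print('tip row',v,s['tcp_pos'].round(4),'F',s['wrist_force'].round(1),'M',s['moment'].round(2),s['gripper_force'].round(1)); tilt(f,s['tcp_pos'],jaw,depth,L,w,w,1)
E
python3 -m jog '.122 -8 -3 12 0;.122 -8 -3 12 0;.122 -8 -3 12 0;.122 -8 -3 12 0;.122 0 0 0 0'|grep -E 'tcp|force'; python3 - <<'E'
from tip import *
tip('w13',110.4,.045,.002)
E
```

```text
tcp_pos: [0.4627, -0.0631, 0.1409]
wrist_force: [0.6, -0.7, -0.9]
gripper_force: 5.2Traceback (most recent call last):
  File "<stdin>", line 2, in <module>
  File "tip.py", line 6, in tip
    print('tip row',v,s['tcp_pos'].round(4),'F',s['wrist_force'].round(1),'M',s['moment'].round(2),s['gripper_force'].round(1)); tilt(f,s['tcp_pos'],jaw,depth,L,w,w,1)
                                                                                                   ^^^^^^^^^^^^^^^^^^^^^^^^
AttributeError: 'float' object has no attribute 'round'
```

```bash
sed -i "s/s\['gripper_force'\].round(1)/round(float(s['gripper_force']),1)/" tip.py; python3 - <<'E'
from tip import *
tip('w13',110.4,.045,.002)
E
```

```text
tip row 219 [ 0.4626 -0.063   0.1398] F [-0.2 -0.2 -0.3] M [-0.1  -0.06  0.05] 5.2
0 [[246.0, 160.0], [246.0, 164.0]]
10 [[246.0, 163.0], [245.0, 171.0]]
20 [[245.0, 169.0], [245.0, 180.0]]
30 [[245.0, 177.0], [244.0, 193.0]]
40 [[244.0, 189.0], [244.0, 208.0]]
50 [[244.0, 204.0], [244.0, 226.0]]
60 [[244.0, 221.0], [244.0, 245.0]]
70 [[244.0, 240.0], [244.0, 264.0]]
80 [[244.0, 259.0], [244.0, 282.0]]
90 [[244.0, 277.0], [244.0, 297.0]]
```

```bash
python3 -m jog '.123 0 0 -16 0;.123 -9 -4 0 0;.123 -9 -4 0 0;.123 -9 -4 3 0;.123 -9 -4 3 0'|grep -E 'tcp|force'; python3 -m jog '.123 -9 -4 4 0;.123 -9 -4 3 0;.123 0 0 0 0'|grep -E 'tcp|force'; python3 - <<'E'
from tip import *
tip('w14',110.4,.045,.002)
E
```

```text
tcp_pos: [0.4248, -0.0794, 0.1293]
wrist_force: [-0.1, 0.3, -1.4]
gripper_force: 6.1
tcp_pos: [0.4079, -0.0873, 0.1368]
wrist_force: [-0.2, 0.2, -1.3]
gripper_force: 6.1
tip row 219 [ 0.4085 -0.0871  0.1367] F [ 0.7  1.2 -1. ] M [-0.11 -0.04 -0.02] 6.1
0 [[246.0, 159.0], [246.0, 163.0]]
10 [[246.0, 162.0], [245.0, 170.0]]
20 [[245.0, 168.0], [245.0, 179.0]]
30 [[245.0, 176.0], [244.0, 192.0]]
40 [[245.0, 188.0], [244.0, 208.0]]
50 [[244.0, 203.0], [244.0, 225.0]]
60 [[244.0, 220.0], [244.0, 244.0]]
70 [[244.0, 239.0], [244.0, 263.0]]
80 [[244.0, 258.0], [244.0, 281.0]]
90 [[244.0, 277.0], [244.0, 297.0]]
```

```bash
cat >> tip.py <<'E'
def row(f):
    c=cap('wrist',f); im=c['pixels'].astype(int); rows=np.where((im.min(2)>185)[60:250,225:290].sum(1)>8)[0]; print('tip row',rows[0]+60 if len(rows) else None)
E
python3 -m jog '.1245 0 0 0 0;.1245 0 0 0 0'|grep -E 'force'; python3 -c "from tip import *;row('x1')"; python3 -m jog '.126 0 0 0 0;.126 0 0 0 0'|grep -E 'force'; python3 -c "from tip import *;row('x2')"
```

```text
wrist_force: [-0.2, 0.1, -1.5]
gripper_force: 3.8
tip row 219
wrist_force: [0.7, 0.6, -0.4]
gripper_force: 0.6
tip row 211
```

```bash
python3 -m jog '.125 0 0 0 0;.125 0 0 -10 0;.125 0 0 -5 0;.125 0 0 0 0'|grep -E 'force|tcp'; python3 -c "from tip import *;row('x3')"; python3 -m jog '.125 0 0 -5 0;.125 0 0 -5 0;.125 0 0 0 0'|grep -E 'force|tcp'; python3 -c "from tip import *;row('x4')"
```

```text
tcp_pos: [0.4191, -0.0859, 0.128]
wrist_force: [3.5, 3.6, 27.5]
gripper_force: 15.8
tip row 207
tcp_pos: [0.4312, -0.0842, 0.1246]
wrist_force: [10.7, 8.0, 47.0]
gripper_force: 25.7
tip row 199
```

```bash
python3 -m jog '.12 0 0 15 0;.12 0 0 5 0;.12 0 0 0 0;.12 0 0 0 0'|grep -E 'force|tcp|width'; python3 - <<'E'
from h import *
c=cap('wrist','w15');cap('side','s15')
a=cv2.imread('pics/w15.png')[60:330,130:380]
u,v=px('s15',r.sense()['tcp_pos'])[0].astype(int);print(u,v);b=cv2.imread('pics/s15.png')[max(0,v-60):v+60,u-55:u+55]
cv2.imwrite('pics/m15.png',np.hstack([cv2.resize(a,(400,432)),cv2.resize(b,(396,432),interpolation=cv2.INTER_CUBIC)]))
E
```

```text
tcp_pos: [0.4088, -0.0871, 0.1311]
wrist_force: [1.8, 1.2, 6.0]
gripper_width: 0.124
gripper_force: 4.3
279 165
```

View pics/m15.png

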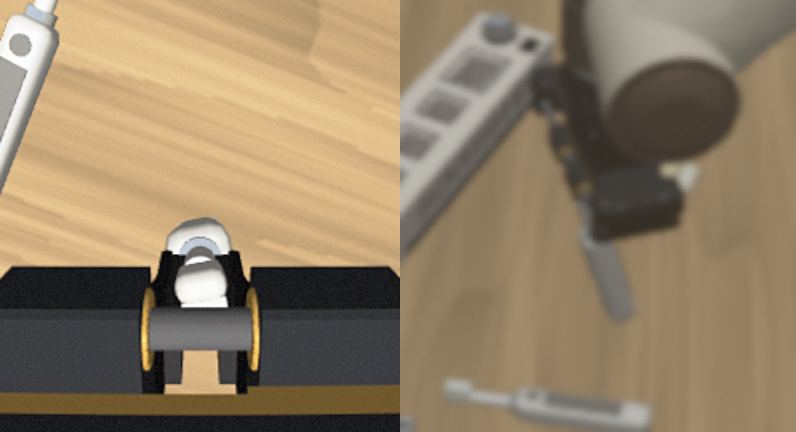

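```bash
cat >> tip.py <<'E'
from scipy.optimize import least_squares
def fit(f,tcp,yaw,vs,vt,ring=.120,tip=.183,foot=None):
    "solve foot x-offset, foot z, tilt so ring and tip rows match; foot=None -> axis passes the pad line"
    a=np.radians(yaw);X=np.array([np.cos(a),np.sin(a),0]);Z=np.array([0,0,1.])
    def P(q,s): return np.array([tcp[0],tcp[1],0])+X*q[0]+Z*q[1]+s*(X*np.cos(q[2])+Z*np.sin(q[2]))
    def res(q):
        g=np.array([tcp[0],tcp[1],0]); 
        e=[px(f,P(q,ring))[0,1]-vs,px(f,P(q,tip))[0,1]-vt]
        if foot is None: s=-q[0]/np.cos(q[2]) ; e.append(0)
        else: e.append((q[1]-.013*np.cos(q[2]))*2000)
        return e
    for t0 in(60,80,100):
        o=least_squares(res,[-.12*np.cos(np.radians(t0)),.01,np.radians(t0)]); q=o.x
        print('foot off',q[0].round(4),'foot z',q[1].round(4),'tilt',np.degrees(q[2]).round(1),'cost',round(o.cost,3),'grip s at tcp x',(-q[0]/np.cos(q[2])).round(4),'ring',P(q,ring).round(3))
E
python3 - <<'E'
from tip import *
s=r.sense();print(s['tcp_pos'],s['wrist_force'])
fit('w15',s['tcp_pos'],20.4,212,241,foot=1)
E
```

```text
[ 0.40895441 -0.08712437  0.13106369] [0.2964978  1.3344163  5.45154397]
foot off -0.0105 foot z 0.0025 tilt 79.1 cost 0.0 grip s at tcp x 0.0556 ring [ 0.42  -0.083  0.12 ]
foot off -0.0105 foot z 0.0025 tilt 79.1 cost 0.0 grip s at tcp x 0.0556 ring [ 0.42  -0.083  0.12 ]
foot off -0.0105 foot z 0.0025 tilt 79.1 cost 0.0 grip s at tcp x 0.0556 ring [ 0.42  -0.083  0.12 ]
```

```bash
cat >> tip.py <<'E'
def asc(f,u0,u1,v0,v1,du=3,dv=4,n='wrist'):
    c=cap(n,f); g=cv2.cvtColor(c['pixels'],cv2.COLOR_RGB2HSV).astype(int)
    for v in range(v0,v1,dv): print(v,''.join('k' if g[v,u,2]<75 else('#' if g[v,u,1]<45 and g[v,u,2]>195 else('o' if g[v,u,1]<70 else '.')) for u in range(u0,u1,du)))
E
python3 -m jog '.121 0 0 6 0;.121 -9 -3.5 0 0;.121 -9 -3.5 0 0;.121 0 0 0 0'|grep -E 'force|tcp|width'; python3 - <<'E'
from tip import *
asc('w16',210,300,180,262)
E
```

```text
tcp_pos: [0.3891, -0.0943, 0.1371]
wrist_force: [-0.4, 0.3, -1.6]
gripper_width: 0.124
gripper_force: 3.7
180 .................oo...........
184 ...........oooooooo...........
188 ...........ooooooooo..........
192 ..........oooooooooo..........
196 ..........ooooooooooo.........
200 .........ooooo######o.........
204 .........############o........
208 ........o####o###k###o........
212 ........o############o........
216 ........k####ooooo###o........
220 .......kkkkkooooookkkkkk......
224 .......kkkkkoooooookkkkk......
228 kkkkk..kkkkkoooooookkkkk..kkkk
232 kkkkk.kkkkkko###oookkkkk..kkkk
236 kkkkkkkkkkkoooooooookkkkkkkkkk
240 kkkk.kkkkkkoooooooookkkkkk.kkk
244 kkkk..kkkkoooooooooookkkk..kkk
248 kkk...kkkkoo########okkkk..kkk
252 kkk..kkkkkkkokkooookkkkkkk..kk
256 kkk..ooooooooooooooooooooo..kk
260 kkk..ooooooooooooooooooooo..kk
```

```bash
python3 - <<'E'
from tip import *
s=r.sense();print(s['tcp_pos'])
for z in (.120,.124,.128):
  # ring height hypothesis: tilt from ring/tip rows
  a=np.radians(20.4);X=np.array([np.cos(a),np.sin(a),0])
  def row(o,h): return px('w16',np.r_[s['tcp_pos'][:2],h]+X*o)[0,1]
  from scipy.optimize import brentq
  o=brentq(lambda o:row(o,z)-210,-.05,.06); 
  for vt in(250,256):
    th=brentq(lambda t:px('w16',np.r_[s['tcp_pos'][:2],z]+X*o+.063*(X*np.cos(t)+np.array([0,0,np.sin(t)])))[0,1]-vt,.9,2.2); print(z,round(o,4),vt,np.degrees(th).round(1))
# project foot for view visibility
E
```

```text
[ 0.38996069 -0.09421701  0.13739634]
0.12 0.0102 250 84.3
0.12 0.0102 256 86.7
0.124 0.0118 250 83.7
0.124 0.0118 256 86.1
0.128 0.0133 250 83.2
0.128 0.0133 256 85.4
```

```bash
cat >> tip.py <<'E'
def fit3(f,tcp,yaw,vf,vr,vt,v2=None):
    "rows: bottom front edge of foot, ring(neck base centre), head tip -> axis foot offset along X, foot z, tilt"
    a=np.radians(yaw);X=np.array([np.cos(a),np.sin(a),0]);Z=np.array([0,0,1.]);b=np.array([tcp[0],tcp[1],0])
    def pts(q):
        u=X*np.cos(q[2])+Z*np.sin(q[2]); n=X*np.sin(q[2])-Z*np.cos(q[2]); F=b+X*q[0]+Z*q[1]
        return [F+n*.013,F+.120*u,F+.185*u]
    o=least_squares(lambda q:px(f,pts(q))[:,1]-[vf,vr,vt],[0,.01,1.5]);q=o.x
    P=pts(q); print('foot off %.4f z %.4f tilt %.1f cost %.2f'%(q[0],q[1],np.degrees(q[2]),o.cost),'ring',P[1].round(4)); return q
E
python3 - <<'E'
from tip import *
s=r.sense(); 
for vt in(250,256,262): fit3('w16',s['tcp_pos'],20.4,182,210,vt)
for vf in(180,184): fit3('w16',s['tcp_pos'],20.4,vf,209,256)
E
```

```text
foot off 0.0064 z 0.0896 tilt 72.6 cost 0.00 ring [ 0.4295 -0.0795  0.2041]
foot off 0.0079 z 0.0950 tilt 72.4 cost 0.00 ring [ 0.4314 -0.0788  0.2094]
foot off 0.0089 z 0.0987 tilt 72.2 cost 0.00 ring [ 0.4326 -0.0783  0.2129]
foot off 0.0085 z 0.0918 tilt 73.0 cost 0.00 ring [ 0.4307 -0.0791  0.2066]
foot off 0.0095 z 0.1059 tilt 71.1 cost 0.00 ring [ 0.4352 -0.0774  0.2194]
```

```bash
python3 - <<'E'
from tip import *
s=r.sense(); c=cap('side','s16')
u,v=px('s16',s['tcp_pos'])[0].astype(int); print(u,v)
g=cv2.cvtColor(c['pixels'],cv2.COLOR_RGB2HSV).astype(int)
for y in range(v-2,v+50): print(y,''.join('k' if g[y,x,2]<60 else('#' if g[y,x,1]<55 and g[y,x,2]>100 else '.') for x in range(u-30,u+40)))
a=np.radians(20.4);X=np.array([np.cos(a),np.sin(a),0]);Z=np.array([0,0,1.])
for t in(65,75,85):
  t=np.radians(t);U=X*np.cos(t)+Z*np.sin(t); g0=s['tcp_pos']+Z*.004+X*.008
  print(np.degrees(t).round(),px('s16',[g0-U*.132,g0-U*.012]).round(1).tolist())
E
```

```text
285 163
161 ..........................##..kkkk.kkkkkkkkkkkkkkkkk..................
162 ..........................##..kkkkkkkkkkkkkkkkkkkkk...................
163 ..........................##..kkkkkkkkkkkkkkkkkkkkk...................
164 ..........................##..kkkkkkkkkkkkkkkkkkkk....................
165 .........................###..k..kkkkkkkkkkkk.........................
166 ........................####..k..kkkkkkk..............................
167 ........................####..kkkkk...................................
168 ........................#####.........................................
169 ........................######........................................
170 .........................########.....................................
171 .........................########.....................................
172 .........................#########....................................
173 .........................#########....................................
174 ..........................########....................................
175 ..........................########....
[... 2221 characters left out ...]
.............................................................
206 ......................................................................
207 ......................................................................
208 ......................................................................
209 ......................................................................
210 ......................................................................
211 ......................................................................
212 ...##.................................................................
65.0 [[296.4, 185.1], [284.2, 164.9]]
75.0 [[290.3, 187.9], [283.6, 165.2]]
85.0 [[284.0, 190.0], [283.0, 165.4]]
```

```bash
python3 - <<'E'
from tip import *
s=r.sense();a=np.radians(20.4);X=np.array([np.cos(a),np.sin(a),0]);Z=np.array([0,0,1.])
print(pt('s16',287,191,0),s['tcp_pos'])
# fit by left edge & bottom: silhouettes of box for offsets
for o in(0,.006,.012):
 for zf in(.0,.005,.01):
  for t in(74,78,82):
    th=np.radians(t);U=X*np.cos(th)+Z*np.sin(th);N=X*np.sin(th)-Z*np.cos(th);Y=np.cross(Z,X)
    # axis passes pad height tcp+.005 with offset o ; foot z=zf
    sft=(s['tcp_pos'][2]+.005-zf)/np.sin(th); F=s['tcp_pos']+Z*.005+X*o-U*sft
    q=px('s16',[F+N*i*.013+Y*j*.013+U*k*.12 for i in(-1,1) for j in(-1,1) for k in(0,1)])
    lo=q[0::2];up=q[1::2]
    print(o,zf,t,'foot u %.1f-%.1f v max %.1f'%(lo[:,0].min(),lo[:,0].max(),lo[:,1].max()),'top u min %.1f v %.1f-%.1f'%(up[:,0].min(),up[:,1].min(),up[:,1].max()), F.round(3))
E
```

```text
[ 0.37584516 -0.10049945  0.        ] [ 0.3904376  -0.09408913  0.13752679]
0 0.0 74 foot u 289.2-298.7 v max 193.9 top u min 282.0 v 163.5-172.0 [ 0.352 -0.108  0.   ]
0 0.0 78 foot u 286.3-295.8 v max 194.3 top u min 281.2 v 163.4-171.5 [ 0.362 -0.105  0.   ]
0 0.0 82 foot u 283.5-293.0 v max 194.8 top u min 280.6 v 163.4-171.1 [ 0.372 -0.101  0.   ]
0 0.005 74 foot u 288.9-298.4 v max 193.0 top u min 281.6 v 162.5-171.0 [ 0.353 -0.108  0.005]
0 0.005 78 foot u 286.1-295.7 v max 193.4 top u min 281.0 v 162.3-170.5 [ 0.363 -0.104  0.005]
0 0.005 82 foot u 283.3-293.0 v max 193.8 top u min 280.5 v 162.3-170.1 [ 0.372 -0.101  0.005]
0 0.01 74 foot u 288.6-298.1 v max 192.1 top u min 281.3 v 161.4-170.0 [ 0.355 -0.107  0.01 ]
0 0.01 78 foot u 285.9-295.5 v max 192.5 top u min 280.8 v 161.3-169.4 [ 0.364 -0.104  0.01 ]
0 0.01 82 foot u 283.2-292.9 v max 192.9 top u min 280.4 v 161.2-169.0 [ 0.373 -0.101  0.01 ]
0.006 0.0 74 foot u 287.6-297.0 v max 194.2 top u min 280.2 v 163.9-172.4 [ 0.358 -0.106  0.   ]
0.006 0.0 78 foot u 284.6-294.2 v max 194.7 top u min 279.5 v 163.7-171.9 [ 0.368
[... 885 characters left out ...]
.1    0.   ]
0.012 0.0 82 foot u 280.2-289.7 v max 195.5 top u min 277.1 v 164.1-171.9 [ 0.383 -0.097  0.   ]
0.012 0.005 74 foot u 285.6-295.1 v max 193.7 top u min 278.1 v 163.2-171.7 [ 0.365 -0.104  0.005]
0.012 0.005 78 foot u 282.8-292.3 v max 194.1 top u min 277.4 v 163.0-171.2 [ 0.374 -0.1    0.005]
0.012 0.005 82 foot u 280.0-289.6 v max 194.6 top u min 276.9 v 163.0-170.8 [ 0.384 -0.097  0.005]
0.012 0.01 74 foot u 285.3-294.8 v max 192.8 top u min 277.7 v 162.1-170.7 [ 0.366 -0.103  0.01 ]
0.012 0.01 78 foot u 282.6-292.2 v max 193.2 top u min 277.2 v 161.9-170.2 [ 0.375 -0.1    0.01 ]
0.012 0.01 82 foot u 279.9-289.5 v max 193.6 top u min 276.8 v 161.9-169.7 [ 0.384 -0.096  0.01 ]
```

```bash
python3 -m jog '.123 0 0 -4 0;.123 0 0 -3 0;.123 0 0 0 0'|grep -E 'force|tcp'; python3 -m jog '.1245 -6 -2.3 0 0;.1245 -6 -2.3 0 0;.1245 0 0 0 0'|grep -E 'force|tcp'; cat >> tip.py <<'E'
def side(f,ra=(-5,50),ca=(-40,45)):
    s=r.sense(); c=cap('side',f); u,v=px(f,s['tcp_pos'])[0].astype(int); print(s['tcp_pos'].round(4),u,v)
    g=cv2.cvtColor(c['pixels'],cv2.COLOR_RGB2HSV).astype(int)
    for y in range(v+ra[0],v+ra[1],2): print(y,''.join('k' if g[y,x,2]<60 else('#' if g[y,x,1]<55 and g[y,x,2]>100 else '.') for x in range(u+ca[0],u+ca[1])))
E
python3 -c "from tip import *;side('s17',(-5,34))"
```

```text
tcp_pos: [0.3913, -0.0939, 0.1309]
wrist_force: [-0.2, 0.4, 4.6]
gripper_force: 4.0
tcp_pos: [0.3776, -0.0988, 0.1303]
wrist_force: [-0.1, 0.8, 0.5]
gripper_force: 1.0
[ 0.3776 -0.0988  0.1303] 289 164
159 ............................................................kkk......................
161 ....................................#............kkkkkkkkkkkkkk......................
163 ...................................###..kkkkkkkkkkkkkkkkkkkkk........................
165 ..................................###...kkkkkkkkkkkkkkkkkkkk.........................
167 .................................#####..kk.kkkkkkk...................................
169 .................................######..............................................
171 .................................########............................................
173 .................................#########...........................................
175 .................................#########...........................................
177 ..................................########..........................................
[... 201 characters left out ...]
...................########...........................................
185 ..................................########...........................................
187 ..................................########...........................................
189 ..................................#######............................................
191 ..................................########...........................................
193 ...................................#####.............................................
195 .....................................................................................
197 .....................................................................................
```

```bash
python3 -m jog '.16 0 0 0 0;.25 0 0 0 0;.25 0 0 0 0'|grep -E 'force|tcp'; python3 -c "from tip import *;side('s18',(-5,34));asc('w18',210,300,150,262)"
```

```text
tcp_pos: [0.3786, -0.0985, 0.1304]
wrist_force: [-0.3, 0.3, -0.2]
gripper_force: 0.0
[ 0.3786 -0.0985  0.1304] 288 164
159 .............................................................kkk.....................
161 .........................................k........kkkkkkkkkkkkkk.....................
163 ........................................kkkkkkkkkkkkkkkkkkkkkk.......................
165 .........................................kkkkkkkkkkkkkkkkkkkk........................
167 .........................................kkkkkkkkk...................................
169 .........................................k...........................................
171 ......................................#########......................................
173 ......................................########.......................................
175 .....................................#########.......................................
177 .....................................#########.......................................
179 .....................................########................................
[... 1098 characters left out ...]

182 ..........oooooooooo..........
186 ..........oooooooooo..........
190 ..........oooooooooo..........
194 ..........oooooooooo..........
198 .........ooooooooooo..........
202 .........oooooooooooo.........
206 .........oooooooooooo.........
210 .........oooooooooooo.........
214 .........oooooooooooo.........
218 ....kkk..oooooooooooo...kk....
222 ....kkkkko###########kkkkkk...
226 ....kkkkko###########okkkkk...
230 ...kkkkkko###oooo####okkkkkk..
234 ...kkkkkko#ooo##ooo##kkkkkkk..
238 ..kkkkkkko#o##oo###o#kkkkkkkk.
242 kkkkkkkkko##oooooo###kkkkkkkkk
246 kkkkkkkkkk##oooooo###kkkkkkkkk
250 .kkkkkkkk.##oooooo###kkkkkkkkk
254 kkkkkkkkkkkkkkkkkkkkkkkkkkkkkk
258 oooooooooooooooooooooooooooooo
```

```bash
python3 - <<'E'
from tip import *
from scipy.optimize import brentq
s=r.sense();a=np.radians(20.4);X=np.array([np.cos(a),np.sin(a),0])
for f,z,v in(('w18',.118,240),('w18',.001,169)):
  print(z,brentq(lambda o:px(f,np.r_[s['tcp_pos'][:2],z]+X*o)[0,1]-v,-.1,.08))
for v in(218,222,252): print(v,brentq(lambda o:px('w18',np.r_[s['tcp_pos'][:2],.118]+X*o)[0,1]-v,-.1,.08))
E
```

```text
0.118 -0.007015885920013362
0.001 0.011595091283014813
218 0.007706604269582144
222 0.005081740552888199
252 -0.015355223351791746
```

```bash
python3 -m jog '.25 -5 -2 1 0;.25 0 0 0 0;0 0 0 0 0;0 0 0 0 0;0 0 0 0 0'|grep -E 'force|tcp|width'; python3 -m jog '0 0 0 30 0;0 0 0 30 0;0 0 0 35 0;0 0 0 0 0'|grep -E 'force|tcp'; python3 -c "from tip import *;side('s19',(-5,44));asc('w19',210,300,150,262)"
```

```text
tcp_pos: [0.3737, -0.1005, 0.1316]
wrist_force: [-1.0, -0.6, 1.2]
gripper_width: 0.13
gripper_force: 29.9
tcp_pos: [0.3753, -0.1004, 0.2288]
wrist_force: [0.9, 0.2, -1.2]
gripper_force: 29.9
[ 0.3753 -0.1004  0.2288] 292 139
134 #...................................##...kk.k..kkkkkkkkkkkkkkkkkk....................
136 ..##................................##..kkkkkkkkkkkkkkkkkkkkkkk......................
138 .##.................................##..kkkkkkkkkkkkkkkkkkkkkkk......................
140 #..................................##...kk..kkkkkkkkkkk..............................
142 .................................####...kkkkk........................................
144 ...............................#######...............................................
146 ..............................############...........................................
148 ............................###############..........................................
150 ...........................###############........###................................
152 ..........................################.......######......
[... 1654 characters left out ...]

182 ..........oooooooooo..........
186 ..........ooooooooooo.........
190 .........oooooooooooo.........
194 .........oooooooooooo.........
198 .........ooo########o.........
202 ........o############o........
206 ........o####oooo####o........
210 ........o##oo#####o##o........
214 ........o####oooo##o##........
218 .......kk###oooooo###okk......
222 .......kkkkkoooooookkkkk......
226 .......kkkkkoooooookkkkk......
230 kkkkk.kkkkkkoooooookkkkkk.kkkk
234 kkkkk.kkkkkkoooooookkkkkk.kkkk
238 kkkkkkkkkkkkoooooookkkkkkkkkkk
242 kkk..kkkkkkoo####ookkkkkkk.kkk
246 kkk..kkkkkkoooooooookkkkkk..kk
250 kkk..kkkkkooooooooookkkkk...kk
254 kkk..kkkkkkkkkkkkkkkkkkkkk..kk
258 kkk.ooooooooooooooooooooooo.kk
```

```bash
python3 - <<'E'
from tip import *
from scipy.optimize import brentq
s=r.sense();a=np.radians(20.4);X=np.array([np.cos(a),np.sin(a),0])
for n,z,v in(('ring',.217,211),('shoulder front edge',.217,197),('foot front',.097,164)):
  print(n,brentq(lambda o:px('w19',np.r_[s['tcp_pos'][:2],z]+X*o)[0,1]-v,-.1,.08))
for z,u,v in((.217,256,200),(.097,256,166)): print(pt('w19',u,v,z)-s['tcp_pos'])
E
```

```text
ring 0.013988718718567572
shoulder front edge 0.02274366704529417
foot front 0.017613469327464763
[ 0.01978561  0.00672146 -0.00904112]
[ 0.01502053  0.00439448 -0.12904112]
```

```bash
python3 -m jog '0 50 -19 0 -8.8;0 50 -19 0 -8.8;0 50 -19 0 -8.8;0 50 -18 0 -8.8;0 49 -18 0 -8.8'|grep -E 'tcp'; python3 -m jog '0 0 0 0 0;0 0 0 0 0;0 0 0 0 0'|grep -E 'force|tcp|rot'; python3 -c "from tip import *;
asc('w20',190,320,120,262,2,3);s=r.sense();print(px('w20',[[.6278+i*.0155*.915+j*.0155*.4035,-.1955-i*.0155*.4035+j*.0155*.915,.065] for i,j in((-1,-1),(-1,1),(1,1),(1,-1))]).round(0))"
```

```text
tcp_pos: [0.6234, -0.1941, 0.2238]
tcp_pos: [0.6216, -0.1932, 0.2264]
ee_rot: [[0.916, -0.4, -0.001], [-0.4, -0.916, 0.0], [-0.001, 0.0, -1.0]]
wrist_force: [0.5, 0.4, -0.1]
gripper_force: 29.9
120 .................................................................
123 ...............ooooooooooooooooookkooookooookooookooookooookooook
126 ............o#ooo#o#o#ooo##########ooo##o#ooo##oo#ooooooooooooooo
129 ............o####################################################
132 ............o####################################################
135 .............####################################################
138 .............####################################################
141 .............####################################################
144 .............####################################################
147 .............####################################################
150 .............##########oooooooooooooooooooo#########ooooooooooooo
153 .............##########oo#o###############oo#######oo############
156 .............##########o##k############o##o########oo#########
[... 1806 characters left out ...]
.kkkkkkkkkkkkkkkk
237 kkkkkkkkkkkkkkkkkkkkkkkkkkkoooooooooookkkkkkkkkkkkkkkkkkkkkkkkkkk
240 kkkkkkkkkkkkkkkkkkkkkkkkkkkoooooooooookkkkkkkkkkkkkkkkkkkkkkkkkkk
243 kkkkkkkkkkkkkkk..kkkkkkkkkkoo#######oookkkkkkkkk...kkkkkkkkkkkkkk
246 kkkkkkkkkkkkkk....kkkkkkkkooooooooooooookkkkkkkk...kkkkkkkkkkkkkk
249 kkkkkkkkkkkkkk....kkkkkkkkooooooooooooookkkkkkkk....kkkkkkkkkkkkk
252 kkkkkkkkkkkkkk...kkkkkkkkkkkkkkkkkkkkkkkkkkkkkkkkk..kkkkkkkkkkkkk
255 kkkkkkkkkkkkkk..kkkkkkkkkkkkkkkkkkkkkkkkkkkkkkkkkk..kkkkkkkkkkkkk
258 kkkkkkkkkkkkkk..oooooooooooooooookookooookookooook..kkkkkkkkkkkkk
261 kkkkkkkkkkkkkk..oooooooooooooooooooooooooooooooooo..kkkkkkkkkkkkk
[[269. 180.]
 [241. 180.]
 [240. 153.]
 [269. 153.]]
```

```bash
python3 - <<'E'
from tip import *
s=r.sense();t=s['tcp_pos'];print(t)
a=np.radians(-23.7);X=np.array([np.cos(a),np.sin(a)]);Y=np.array([-np.sin(a),np.cos(a)])
f=lambda p:((p-t)[:2]@X*1000,(p-t)[:2]@Y*1000)
print('well',np.round(f(pt('w20',255.5,168.3,.065)),1),np.round(f(pt('w20',255.5,168.3-1,.065)),1))
print('foot front',np.round(f(pt('w20',254.5,163.5,.0945)),1),np.round(f(pt('w20',254.5,165,.0945)),1))
print('top est',np.round(f(np.array([.6278,-.1955,.065])),1))
E
```

```text
[ 0.62175454 -0.19316918  0.22694869]
well [ 4.7 -0.6] [ 5.8 -0.6]
foot front [16.2  0.5] [14.7  0.5]
top est [6.5 0.3]
```

```bash
python3 -m jog '0 1.4 -1.7 -20 0;0 0 0 -10 0;0 0 0 -5 0;0 0 0 0 0'|grep -E 'force|tcp'; python3 -m jog '0 0 0 -5 0;0 0 0 0 0'|grep -E 'force|tcp';python3 -c "from tip import *;asc('w21',220,300,130,222,2,3)"
```

```text
tcp_pos: [0.6239, -0.1952, 0.1916]
wrist_force: [0.4, -0.0, -1.2]
gripper_force: 29.9
tcp_pos: [0.6239, -0.1952, 0.1863]
wrist_force: [-0.1, -0.1, -0.1]
gripper_force: 29.9
130 ooooooooooooooooookoooookkooookkooookkoo
133 o#oo###o##########################o#o#oo
136 ########################################
139 ########################################
142 ########################################
145 ########################################
148 ########################################
151 ########################################
154 ########################################
157 ########################################
160 ######ooooooooooooooooooooooo##########o
163 ######oo###################oo#########oo
166 ######oo#oo#ookoooooooo#oo#oo#########oo
169 ######oo#oooooooooooooo#oo#oo#########oo
172 ######oo#ooooooooooooooo#o#oo#########oo
175 ######oo#ooooooooooooooooo#oo#########oo
178 ######oo#ooooooooooooooooo#oo#########oo
181 ######oo#ooooooooooooooooo#oo#########oo
184 ######oo#ooooooooooooooooo#oo#########oo
187 ######oo#ooooooooooooooooo#oo#########oo
190 ######oooooooooooooooooooo#oo#########oo
193 ######oooooooooooooooooooo#oo#########oo
196 ######ooooooooooooooooooooooo#########oo
199 ######ooooooooo##########oooo#########oo
202 ######ooo################oooo#########oo
205 #######oo#######ooo#######oo############
208 #######o#####ooooooook####oo############
211 #######o###okooooooooooo##oo############
214 #######o###ooooooooooooo###o############
217 #####okkk#oooooooooooooo###kkk##########
220 #####kkkkkoooooooooooooookkkkkk#########
```

```bash
python3 -m jog '0 0 0 -10 0;0 0 0 -10 0;0 0 0 0 0'|grep -E 'force|tcp'; python3 -m jog '0 0 0 -8 0;0 0 0 -7 0;0 0 0 0 0'|grep -E 'force|tcp'
```

```text
tcp_pos: [0.6232, -0.1951, 0.1648]
wrist_force: [0.1, 0.2, -1.5]
gripper_force: 29.9
tcp_pos: [0.6236, -0.1952, 0.1506]
wrist_force: [0.4, -0.5, -1.6]
gripper_force: 29.9
```

```bash
python3 -m jog '.16 0 0 0 0;.25 0 0 0 0;.3 0 0 0 0;.3 0 0 0 0'|grep -E 'force|tcp';python3 -c "from tip import *;asc('w22',220,300,130,252,2,3)"
```

```text
tcp_pos: [0.6242, -0.1953, 0.1519]
wrist_force: [-0.6, -1.2, 0.9]
gripper_force: 0.0
130 ....kkkkkkkkkkkkkkkkkkkkkkkkkkkkkkkkkkkk
133 ooooooooooooooooookkooookkoooookkooookko
136 oooooooooooooooooooooooooooooooooooooooo
139 ########################################
142 ########################################
145 ########################################
148 ########################################
151 ########################################
154 ########################################
157 ########################################
160 ########################################
163 ########################################
166 ####ooooooooooooooooooooooooooo#########
169 ####ooooooooooooooooooooooooooo#########
172 ####oo#######################oo#########
175 ####ooo#oo#ooooooooooooo#oo#ooo#########
178 ####ooo#oo#oooooooooooooooo##oo#########
181 ####ooo#ooooooooooooooooooo##oo#########
184 ####ooo#ooooooooooooooooooo##oo#########
187 ####ooo#ooooooooooooooooooo#ooo#########
190 ####ooo#ooooooooooooooooooo#ooo#########
193 ####ooo#ooooooooooooooooooo##oo#########
196 ####ooo#ooooooooooooooooooo##oo#########
199 #####ok#ooooooooooooooooooo#ooo#########
202 #####oo#ooooooooooooooooooo#ooo#########
205 ####ooo#ooooo###########ooo#ooo#########
208 #####oo#oo################ooooo#########
211 #####oo#o#######oooo######ooooo#########
214 #####oooo####okooooook####oooo##########
217 kkk#####o###kooooooooooo##oo#####kkk####
220 kkkkkkk#o##ooooooooooooo##oo#kkkkkkkk###
223 kkkkkkk#o##oooooooooooooo#oookkkkkkkk###
226 kkkkkkk#o##oooooooooooooo#oookkkkkkkkk##
229 kkkkkkk####ooooooooooooo##o#okkkkkkkkk##
232 kkkkkkk##o#ooooooooooooo####okkkkkkkkko#
235 kkkkkkk###oo#oooooooooo#####okkkkkkkkkkk
238 kkkkkkk######oooooooooo#####okkkkkkkkkkk
241 kkkkkkk......oooooooooo......kkkkkkkkkkk
244 kkkkkkk......oooooooooo......kkkkkkkkkkk
247 kkkkkkk......oooooooooo.....kkkkkkkkkkkk
250 kkkkkkk......oo#####ooo......kkkkkkkkkkk
```

```bash
python3 -m jog '.3 0 0 30 0;.3 0 0 30 0;.3 0 0 30 0;.4 0 0 0 0'|grep -E 'force|tcp'; python3 -m jog '.4 -27 44 0 6;.4 -27 44 0 6;.4 -27 44 0 6;.4 -27 44 0 0;.4 -29 46 0 0'|tail -1;python3 -m jog '.4 0 0 -50 0;.4 0 0 0 0;.4 0 0 0 0'|grep -E 'rot|tcp'; python3 -c "from tip import *
asc('w23',200,310,130,262,3,4);print(px('w23',[[.5357,.0236,.015],[.475,.0291,.02]]))"
```

```text
tcp_pos: [0.6255, -0.1956, 0.2449]
wrist_force: [-0.2, -0.4, -0.1]
gripper_force: 0.0
gripper_force: 0.0
tcp_pos: [0.488, 0.0265, 0.1924]
ee_rot: [[0.995, -0.098, 0.001], [-0.098, -0.995, -0.001], [0.001, 0.0, -1.0]]
130 ................####.................
134 ................####.................
138 ................####.................
142 ................####.................
146 ................####.................
150 ................####.................
154 ................o###.................
158 ................o###.................
162 ................o###.................
166 ................o###.................
170 ................o###.................
174 ................o###.................
178 ................o##o.................
182 ................####.................
186 ...............######o...............
190 ..............o#######...............
194 ..............###o####...............
198 ..............o##ooo##...............
202 ..............o##oo###...............
206 ..............o#######...............
210 ..............o#oooo##...............
214 ..............o#oooo##...............
218 ....kk........o#oooo##..........kk...
222 ...kkkkkk.....o#oooo##.......kkkkk...
226 ...kkkkkk.....o#oooo##.......kkkkkk..
230 ..kkkkkkk.....o#oooo##.......kkkkkk..
234 .kkkkkkkk.....o#oooo#o.......kkkkkkk.
238 kkkkkkkkk.....o#oooo#o.......kkkkkkkk
242 kkkkkkkkk.....o#oooo##.......kkkkkkkk
246 kkkkkkkkk.....o#oooo##.......kkkkkkkk
250 kkkkkkkkk......#oooo#o.......kkkkkkkk
254 okokkkkkkkkkokkkkkkkkkkkkkkokkkkkkoko
258 ooooooooooooooooooooooooooooooooooooo
[[253.3041459  127.57968636]
 [253.80749869 181.91412507]]
```

```bash
python3 -m jog '.4 0 0 -60 0;.4 0 0 -60 0;.4 0 0 -60 0;0.15 0 0 0 0;0 0 0 0 0'|grep tcp;  python3 -m jog '0 0 0 0 0;0 0 0 0 0;.12 0 0 0 0;.12 0 0 0 0;.12 0 0 0 0'|grep -E 'tcp|grip';python3 -m jog '.122 0 0 0 0;.122 0 0 0 0;.122 0 0 0 0'|grep -E 'tcp|grip'
```

```text
tcp_pos: [0.4885, 0.0267, 0.0121]
tcp_pos: [0.4879, 0.0269, 0.0122]
gripper_width: 0.121
gripper_force: 7.2
tcp_pos: [0.4879, 0.027, 0.012]
gripper_width: 0.128
gripper_force: 4.4
```

```bash
python3 -m jog '.1225 -4 .4 17 0;.1225 -4 .4 17 0;.1225 -8.5 .8 15.5 0;.1225 -8.5 .8 15.5 0;.1225 0 0 0 0'|grep -E 'tcp|force'; python3 -c "from tip import *;side('s24',(-8,34))"; python3 -m jog '.1225 -12 1.2 13 0;.1225 -12 1.2 13 0;.1225 -15 1.5 9.5 0;.1225 -15 1.5 9.5 0;.1225 0 0 0 0'|grep -E 'tcp|force'; python3 -c "from tip import *;side('s25',(-8,34))"
```

```text
tcp_pos: [0.4612, 0.0292, 0.0766]
wrist_force: [-0.7, -0.3, -0.6]
gripper_force: 4.0
[0.4612 0.0292 0.0766] 259 203
195 .....................................................................................
197 .....................................................................................
199 .....................................................................................
201 .....................................................................................
203 .....................................................................................
205 ........................kkkk...kk.................#####..............................
207 ........................kkkkkkkkkkkkkkkkkkkkk....#########...........................
209 ..........................kkkkkkkkkkkkkkkkkkkkkk.#############.......................
211 ....................................kkkkkkkkkkkk..###############....................
213 .................................................#####################...............
215 .....................................................######################.....
[... 2209 characters left out ...]
..................................##########..........................
216 ..................................................############.......................
218 ....................................................############.....................
220 ......................................................############...................
222 .......................................................###########...................
224 .........................................................########....................
226 ...........................................................###.......................
228 .....................................................................................
```

```bash
python3 -m jog '.1225 -12 1.2 5 0;.1225 -12 1.2 4 0;.1225 -12 1.2 2 0;.1225 -12 1.2 0 0;.1225 0 0 0 0'|grep -E 'tcp|force'; python3 -c "from tip import *;side('s26',(-8,34),(-30,40))"
```

```text
tcp_pos: [0.3589, 0.0392, 0.1325]
wrist_force: [0.1, 0.1, -1.3]
gripper_force: 4.8
[0.3589 0.0392 0.1325] 294 196
188 ......................................................................
190 ......................................................................
192 ......................................................................
194 ......................................................................
196 ......................................................................
198 .................kkkkkkkkkkkkkkkkk....................................
200 ...................kkkkkkkkkkkkkkkkkkkkkkk............................
202 .....................kkkkkkkkkkkkkkkkkkkkk............................
204 ...............................kkkkkkkkkk.............................
206 ..............................###.....................................
208 ...............................#########..............................
210 ................................##########............................
212 .................................#########............................
214 ..................................##########..........................
216 ....................................########..........................
218 .....................................#########........................
220 ......................................##########......................
222 .......................................##########.....................
224 ........................................#########.....................
226 .........................................#######......................
228 ......................................................................
```

```bash
python3 -m jog '.10 0 0 0 0;.10 40 -4 0 0;.10 40 -4 0 0;.10 20 -2 -6 0;.10 0 0 0 0'|grep -E 'tcp|force'; python3 -m jog '.122 0 0 -3 0;.123 0 0 -1 0;.123 0 0 0 0'|grep -E 'tcp|force';  python3 -c "from tip import *;side('s27',(4,34),(-30,40))"
```

```text
tcp_pos: [0.4629, 0.0295, 0.1269]
wrist_force: [1.2, -0.0, 5.0]
gripper_force: 30.0
tcp_pos: [0.4613, 0.0298, 0.1239]
wrist_force: [1.8, -0.4, 5.0]
gripper_force: 4.0
[0.4613 0.0298 0.1239] 259 193
197 ...............kkkkkkkkkkkkkkkkkkkkkkk................................
199 .................kkkkkkkkkkkkkkkkkkkkk................................
201 ..............................kkkkkk..k...............................
203 ......................................................................
205 .................................########.............................
207 ..................................#########.#.........................
209 ...................................#########..........................
211 .....................................#########........................
213 ......................................#########.#.....................
215 .......................................############...................
217 .........................................###########..................
219 ..........................................##########..................
221 ............................................########..................
223 .............................................#####....................
225 ......................................................................
```

Contact; drag with light grip, keeping contact.

```bash
python3 -m jog '.1235 -8 .8 1 0;.1235 -8 .8 1 0;.1235 -8 .8 1 0;.1235 -8 .8 1 0;.1235 0 0 0 0'|grep -E 'tcp|force'; python3 -c "from tip import *;side('s28',(4,34),(-30,40))"; python3 -m jog '.1235 -8 .8 0.5 0;.1235 -8 .8 .5 0;.1235 -8 .8 0.5 0;.1235 0 0 0 0'|grep -E 'tcp|force'; python3 -c "from tip import *;side('s29',(4,34),(-30,40))"
```

```text
tcp_pos: [0.4313, 0.0337, 0.1298]
wrist_force: [3.3, -0.3, 13.4]
gripper_force: 10.6
[0.4313 0.0337 0.1298] 269 194
198 ..................kkkkkkkkkkkkkkkkkkkkkk..............................
200 .......................kkkkkkkkkkkkkkkk...............................
202 ..................................kkkk................................
204 .............................#######..................................
206 .............................########.................................
208 ..............................########................................
210 ...............................#######................................
212 ...............................########...............................
214 ................................########..............................
216 .................................########.............................
218 .................................#########............................
220 ..................................#########...........................
222 ...................................#######............................
224 .....
[... 679 characters left out ...]
.........................
211 .........................########.....................................
213 .........................########.....................................
215 .........................########.....................................
217 ..........................#######.....................................
219 ..........................########....................................
221 ..........................########....................................
223 ..........................#######.....................................
225 ......................................................................
227 ......................................................................
```

```bash
python3 - <<'E'
from tip import *
for f,x,y in(('s29',.405,.036),('s18',.375,-.1)): print(px(f,[[x,y,0],[x,y,.12],[x+.013,y+.013,0],[x+.013,y+.013,.12]]).round(1).tolist())
g=pt('s29',277.5,223,0);print(g)
E
```

```text
[[276.9, 221.9], [278.6, 197.4], [272.6, 224.9], [274.0, 200.5]]
[[287.2, 191.1], [289.6, 166.2], [283.4, 193.7], [285.5, 168.8]]
[0.40278575 0.0400942  0.        ]
```

```bash
python3 -m jog '.1235 -6 .6 0.5 0;.1235 -5 .5 0 0;.1235 0 0 0 0'|grep -E 'tcp|force'; python3 -c "from tip import *;side('s30',(4,34),(-30,40));asc('w30',210,300,150,256)"
```

```text
tcp_pos: [0.3922, 0.036, 0.1288]
wrist_force: [-1.5, 0.6, 5.6]
gripper_force: 3.1
[0.3922 0.036  0.1288] 283 195
199 .................kkkkkkkkkkkkkkkkkkkkkkk..............................
201 ..................kkkkkkkkkkkkkkkkkkkkkk..............................
203 .............................kkkkkkkkk................................
205 ......................#######.........................................
207 ......................########........................................
209 .....................#########........................................
211 .....................#########........................................
213 .....................########.........................................
215 .....................########.........................................
217 .....................########.........................................
219 .....................########.........................................
221 .....................########.........................................
223 ......................######..........................................
225 ........
[... 382 characters left out ...]

178 ..........oooooooooo..........
182 .........oooooooooooo.........
186 .........oooooooooooo.........
190 .........oooooooooooo.........
194 .........o###########o........
198 ........o#############........
202 ........o####ooooo####........
206 ........o##o######o###........
210 ........o####oooo##o##........
214 ........o###oooooo####........
218 .......kko##ooooooo##kk.......
222 .......kkkooooooooookkkk......
226 .......kkkkkoooooookkkkk......
230 kkkkk..kkkkkoooooookkkkk..kkkk
234 kkkkk.kkkkkkoooooookkkkkk.kkkk
238 kkkkkkkkkkkoo####ookkkkkkkkkkk
242 kkkk..kkkkkoooooooookkkkk..kkk
246 kkk...kkkkooooooooookkkkk..kkk
250 kkk...kkkkooooooooookkkkk...kk
254 kkk..kokkkkokkkkkkkkokkokk..kk
```

```bash
python3 -m jog '0 0 0 0 0;0 0 0 0 0;0 0 0 33 0;0 0 0 33 0;0 0 0 34 0'|grep -E 'tcp|force'; python3 -m jog '0 34.5 -48 0 -6;0 34.5 -48 0 -6;0 34.5 -48 0 -6;0 34.5 -48 0 0;0 34.5 -48 0 0'|grep -E 'tcp'; python3 -m jog '0 34 -48 0 0;0 0 0 0 0;0 0 0 0 0;0 0 0 0 0'|grep -E 'force|tcp|rot'; python3 -c "from tip import *;
asc('w31',190,320,130,230,2,3)"
```

```text
tcp_pos: [0.3911, 0.0355, 0.2283]
wrist_force: [0.5, -0.6, -0.0]
gripper_force: 0.0
tcp_pos: [0.565, -0.2051, 0.227]
tcp_pos: [0.5987, -0.2507, 0.2287]
ee_rot: [[0.917, -0.4, -0.001], [-0.4, -0.917, 0.001], [-0.001, -0.0, -1.0]]
wrist_force: [0.3, 0.5, -0.3]
gripper_force: 0.0
130 #################################################################
133 #################################################################
136 #################################################################
139 #################################################################
142 #################################################################
145 #################################################################
148 #################################################################
151 ooooooooooooooo########oooooooooooooooooooo#########ooooooooooooo
154 #############oo########oo#################o########oo############
157 oooooooooooo#oo########oo#o############o##o########oo###########o
160 oooooooooooo#oo########oo#o############o##o########oo###########o
163 oooooooooooo#oo########oo#o############o##o#####
[... 857 characters left out ...]

202 #################################################################
205 #################################################################
208 oooooooooooooooooooooooooooooooooooooooooooo#####################
211 .................................................................
214 .................................................................
217 .........................kkkk........kkkk........................
220 .........................kkkkkkk.kkkkkkkk........................
223 .........................kkkkkkk.kkkkkkkk........................
226 .........................kkkkkkk.kkkkkkkk........................
229 kkkkkkkkkkkkkkkkkkkkkkkkkkkkkkkk.kkkkkkkkkkkkkkkkkkkkkkkkkkkkkkkk
```

```bash
cat >> tip.py <<'E'
def blobs(f,n='top',z=.02):
    c=cap(n,f); h=cv2.cvtColor(c['pixels'],cv2.COLOR_RGB2HSV); m=((h[:,:,1]<60)&(h[:,:,2]>150)).astype(np.uint8)
    k,l,st,ce=cv2.connectedComponentsWithStats(m)
    for i in range(1,k):
        if 25<st[i,4]<900:
            ys,xs=np.where(l==i); (cx,cy),(w,hh),an=cv2.minAreaRect(np.c_[xs,ys].astype(np.float32)); p=pt(f,cx,cy,z)
            if .15<p[0]<.7 and -.5<p[1]<.5: print(st[i],p.round(3),'rect',round(w,1),round(hh,1),round(an,1),[pt(f,*q,z)[:2].round(3).tolist() for q in cv2.boxPoints(((cx,cy),(w,hh),an))])
E
python3 -c "
from tip import *
blobs('t32')
print(px('t32',[[.35,.04,0],[.4,.04,0]]))
asc('t32',215,275,160,225,1,2,'top')"
```

```text
[179 143   8  31  43] [0.626 0.259 0.02 ] rect 30.0 7.0 90.0 [[0.692, 0.274], [0.691, 0.244], [0.561, 0.244], [0.562, 0.274]]
[207 145   1  27  27] [0.623 0.154 0.02 ] rect 26.0 0.0 -90.0 [[0.567, 0.155], [0.567, 0.155], [0.68, 0.154], [0.68, 0.154]]
[211 145   1  27  27] [0.623 0.137 0.02 ] rect 26.0 0.0 -90.0 [[0.567, 0.138], [0.567, 0.138], [0.679, 0.137], [0.679, 0.137]]
[182 146  15  15 193] [0.647 0.231 0.02 ] rect 14.0 14.0 90.0 [[0.679, 0.261], [0.677, 0.201], [0.616, 0.201], [0.618, 0.261]]
[232 205   7   6  34] [0.41 0.04 0.02] rect 5.0 6.0 90.0 [[0.421, 0.053], [0.42, 0.028], [0.399, 0.028], [0.4, 0.053]]
[304 204  21  27 354] [ 0.362 -0.289  0.02 ] rect 15.2 24.0 18.4 [[0.326, -0.241], [0.42, -0.277], [0.398, -0.336], [0.304, -0.3]]
[[235.63325734 221.98620672]
 [235.36296105 210.11938405]]
160 ooooooooooooooooo....................oooooo#################
162 ooooooooooooooooo...................ooooooo#################
164 ooooooooooooooooo...................ooooooo#################
166 ooooooooooooooooo...................oooooo##################
168 ooooooooooooooooo.....
[... 1158 characters left out ...]
.........ooo......oooooooo#######################o
206 kk...............o###o#o....oooooooo#######################o
208 kk...............o###oooo..oooooooooo######################o
210 kkk...............ooooooo..oooooooo########################o
212 ookk.................oooo..oooooooo#######################oo
214 ookk.......................oooooooo#######################oo
216 oookk.....................oooooooooo######################oo
218 oookk.....................oooooooooo######################oo
220 kkk.......................ooooooooo#######################oo
222 ..........................ooooooooo########################o
224 ..........................ooooooooo#######################oo
```

```bash
python3 -m jog '.4 -34 48 10 6;.4 -34 48 0 6;.4 -34 48 0 6;.4 -34 48 0 0;.4 -33 48 0 0'|grep -E 'tcp'; python3 -m jog '.4 -33 46 0 0;.4 0 0 0 0;.4 0 0 0 0;.4 0 0 0 0'|grep -E 'force|tcp|rot'; python3 -c "from tip import *;
asc('w33',190,320,100,250,2,3);side('s33',(5,45))"
```

```text
tcp_pos: [0.429, -0.0105, 0.2391]
tcp_pos: [0.3979, 0.0334, 0.2386]
ee_rot: [[0.995, -0.1, 0.0], [-0.1, -0.995, -0.0], [0.0, 0.0, -1.0]]
wrist_force: [-0.1, -0.8, 0.3]
gripper_force: 0.0
100 .................................................................
103 .................................................................
106 .................................................................
109 .................................................................
112 .................................................................
115 .................................................................
118 .................................................................
121 .................................................................
124 .................................................................
127 .................................................................
130 .................................................................
133 .................................................................
136 .................................................................
139
[... 3717 characters left out ...]
..................#########...........................................
199 ................................##########...........................................
201 ................................#########............................................
203 ................................#########............................................
205 ................................#########............................................
207 ................................########.............................................
209 ................................########.............................................
211 ................................########.............................................
```

```bash
python3 - <<'E'
from tip import *
t=r.sense()['tcp_pos'];print(t)
for n,u,v,z in(('shoulder far edge',253,168.5,.12),('near edge',252.5,191.5,.12),('tip far edge',251.5,198.5,.185),('tip near',251.5,217.5,.185),('foot front',252.5,150.5,.0)): print(n,((pt('w33',u,v,z)-t)*1000).round(1))
E
```

```text
[0.39795914 0.03324551 0.23835855]
shoulder far edge [  14.6    0.7 -118.4]
near edge [  -8.     3.5 -118.4]
tip far edge [  6.5   2.3 -53.4]
tip near [ -8.5   3.9 -53.4]
foot front [  12.4    2.3 -238.4]
```

```bash
python3 -m jog '.4 2 2 -35 0;.4 0 0 -35 0;.4 0 0 -36 0;.25 0 0 0 0;.2 0 0 0 0'|grep -E 'force|tcp'; python3 -m jog '.14 0 0 0 0;.14 0 0 0 0;.1 0 0 0 0;0 0 0 0 0;0 0 0 0 0'|grep -E 'force|tcp|width'; python3 -c "from tip import *;asc('w34',210,300,150,256)"
```

```text
tcp_pos: [0.4007, 0.036, 0.1335]
wrist_force: [-0.3, 0.3, 0.0]
gripper_force: 0.0
tcp_pos: [0.4004, 0.0363, 0.1335]
wrist_force: [-0.4, -0.5, 5.8]
gripper_width: 0.14
gripper_force: 30.0
150 ..............................
154 ..............................
158 ..............................
162 ..............................
166 ..............................
170 ...........ooooooooo..........
174 ...........ooooooooo..........
178 ...........ooooooooo..........
182 ...........ooooooooo..........
186 ..........ooooooooooo.........
190 ..........ooooooooooo.........
194 ..........ooooooooooo.........
198 ..........ooooooooooo.........
202 .........ooooooooooooo........
206 .........ooooooooooooo........
210 .........o###########o........
214 .........#############........
218 .......kk####ooooo####kk......
222 .......kkkkko#####okkkkk......
226 ......kkkkkk#ooooo#kkkkkk.....
230 kkkk..kkkkkkoooooo#kkkkkk..kkk
234 kkkk.kkkkkkkoooooookkkkkk..kkk
238 kkkkkkkkkkkkoooooookkkkkkkkkkk
242 kkk..kkkkkkkoooooookkkkkkk..kk
246 kkk..kkkkkkkoooooookkkkkkk..kk
250 kk...kkkkkkkoooooookkkkkkk...k
254 kk..kokkkkokkokkkkkkkkkkkko..k
```

```bash
python3 -m jog '0 0 0 33 0;0 0 0 33 0;0 0 0 32 0;0 33 -48 0 -6;0 33 -48 0 -6'|grep -E 'tcp|force'; python3 -m jog '0 33 -48 0 -6;0 33 -48 0 0;0 33 -48 0 0;0 33 -47 0 0;0 0 0 0 0'|grep -E 'tcp'; python3 -m jog '0 0 0 0 0;0 0 0 0 0'|grep -E 'force|tcp|rot'; python3 -c "from tip import *;
asc('w35',190,320,130,256,2,3)"
```

```text
tcp_pos: [0.4661, -0.0602, 0.2309]
wrist_force: [1.2, 1.2, -0.7]
gripper_force: 30.0
tcp_pos: [0.5982, -0.2536, 0.2272]
tcp_pos: [0.597, -0.2498, 0.2307]
ee_rot: [[0.917, -0.4, -0.0], [-0.4, -0.917, 0.0], [-0.0, -0.0, -1.0]]
wrist_force: [-0.3, -0.4, -0.6]
gripper_force: 30.0
130 #################################################################
133 #################################################################
136 #################################################################
139 #################################################################
142 #################################################################
145 #################################################################
148 ooooooooooooooo########oooooooooooooooooooo########oooooooooooooo
151 #############oo########oo################oo########oo#######o####
154 oooooooooooo#oo########oo#o############o##o########oo###########k
157 oooooooooooo#oo########oo#o############o##o########oo###########o
160 oooooooooooo#oo########oo#o############o##o########oo##########oo
163 oooooooooooo#oo########oo#o############o##o######
[... 1416 characters left out ...]

226 ...................kkkkkkkkoooooooooookkkkkkkkk..................
229 kkkkkkkkkkkkkkkk...kkkkkkkkoooooooooookkkkkkkkk...kkkkkkkkkkkkkkk
232 kkkkkkkkkkkkkkkk...kkkkkkkkoooooooooookkkkkkkkkk..kkkkkkkkkkkkkkk
235 kkkkkkkkkkkkkkkk.kkkkkkkkkkoooooooooookkkkkkkkkkk.kkkkkkkkkkkkkkk
238 kkkkkkkkkkkkkkkkkkkkkkkkkkkkooooooooookkkkkkkkkkkkkkkkkkkkkkkkkkk
241 kkkkkkkkkkkkkk..kkkkkkkkkkkkooooooooookkkkkkkkkkkk.kkkkkkkkkkkkkk
244 kkkkkkkkkkkkkk...kkkkkkkkkkkooooooooookkkkkkkkkkk...kkkkkkkkkkkkk
247 kkkkkkkkkkkkkk...kkkkkkkkkkkooooooooookkkkkkkkkkk...kkkkkkkkkkkkk
250 kkkkkkkkkkkkk....kkkkkkkkkkkooooooooookkkkkkkkkkk...kkkkkkkkkkkkk
253 kkkkkkkkkkkkk...kkkkkkkkkkkkkkkkkkkkkkkkkkkkkkkkkk...kkkkkkkkkkkk
```

```bash
python3 - <<'E'
from tip import *
t=r.sense()['tcp_pos'];print(t)
a=np.radians(-23.6);X=np.array([np.cos(a),np.sin(a)]);Y=np.array([-np.sin(a),np.cos(a)])
f=lambda p:((p-t)[:2]@X*1000,(p-t)[:2]@Y*1000)
print('well',np.round(f(pt('w35',255.7,167.3,.065)),1))
print('foot front',np.round(f(pt('w35',254.5,167.5,.0972)),1))
print('shoulder front',np.round(f(pt('w35',255,209,.217)),1))
c=cv2.imread('pics/w35.png'); g=cv2.cvtColor(c,cv2.COLOR_BGR2GRAY)
print(g[140:215:2,255].tolist())
c=cv2.imread('pics/w34.png'); g=cv2.cvtColor(c,cv2.COLOR_BGR2GRAY)
print(g[150:215:2,255].tolist())
E
```

```text
[ 0.5971348  -0.24981061  0.23110347]
well [ 5.  -0.8]
foot front [11.9  0.5]
shoulder front [12.7  0.1]
[240, 238, 241, 246, 103, 121, 214, 243, 239, 240, 241, 238, 241, 248, 110, 108, 113, 113, 108, 108, 113, 107, 110, 110, 105, 116, 105, 110, 105, 109, 114, 111, 106, 146, 174, 213, 220, 234]
[190, 198, 200, 201, 195, 197, 197, 195, 197, 132, 143, 137, 142, 140, 142, 144, 143, 140, 145, 140, 142, 142, 144, 144, 142, 143, 143, 142, 181, 225, 247, 250, 255]
```

```bash
python3 -m jog '0 5 -3.3 -15 0;0 0 0 -15 0;0 0 0 0 0;0 0 0 -8 0;0 0 0 0 0'|grep -E 'force|tcp'; python3 -m jog '0 0 0 -4 0;0 0 0 0 0'|grep -E 'force|tcp'; python3 -c "from tip import *;
asc('w36',220,300,140,222,2,3)"
```

```text
tcp_pos: [0.6022, -0.2541, 0.1918]
wrist_force: [-0.7, 0.2, -1.1]
gripper_force: 30.0
tcp_pos: [0.6024, -0.2543, 0.1884]
wrist_force: [0.3, 0.1, -1.1]
gripper_force: 30.0
140 ########################################
143 ########################################
146 ########################################
149 ########################################
152 ########################################
155 ########################################
158 ########################################
161 ######ooooooooooooooooooooooo#########oo
164 ######ooooooooooooooooooooooo#########oo
167 ######oo###################oo#########oo
170 ######oo#oo#ooooooooooooo##oo#########oo
173 ######oo#oo#ooooooooooooo##oo#########oo
176 ######oo#oooooooooooooooo##oo#########oo
179 ######oo#oooooooooooooooo##oo#########oo
182 ######oo#oooooooooooooooo##oo#########oo
185 ######oo#ooooooooooooooooo#oo########ooo
188 ######oo#ooooooooooooooooo#oo########ooo
191 ######ok#ooooooooooooooooo#oo########oo#
194 ######oo#ooooooooooooooooo#oo########oo#
197 ######oo#oooooooooooooooooooo########oo#
200 ######oo#oooooooooooooooooooo########oo#
203 ######oooooooooooooooooooooo#########ooo
206 ########ooooooooooooooooooo#############
209 ########ooooo########o#ooooo############
212 ########oo################oo############
215 ########o########oo########o############
218 #####kkko#####koooookk#####kkkk#########
221 ####okkkkkkkkooooooooookkkkkkkk#########
```

Entered the well with no force; continue down and release.

```bash
python3 -m jog '0 0 0 -10 0;0 0 0 -10 0;0 0 0 0 0'|grep -E 'force|tcp'; python3 -m jog '0 0 0 -9 0;0 0 0 -9 0;0 0 0 0 0'|grep -E 'force|tcp'; python3 -m jog '.16 0 0 0 0;.25 0 0 0 0;.3 0 0 0 0;.3 0 0 0 0'|grep -E 'force|tcp'; python3 -m jog '.3 0 0 40 0;.3 0 0 40 0;.3 0 0 20 0;.5 0 0 0 0'|grep -E 'force|tcp'; python3 -c "from tip import *;
asc('w37',180,320,120,240,2,3)"
```

```text
tcp_pos: [0.6017, -0.254, 0.1668]
wrist_force: [0.2, 0.1, -0.3]
gripper_force: 30.0
tcp_pos: [0.6019, -0.2541, 0.1492]
wrist_force: [-0.3, -0.3, -0.7]
gripper_force: 30.0
tcp_pos: [0.6027, -0.2543, 0.1509]
wrist_force: [0.9, -0.4, 0.1]
gripper_force: 0.0
tcp_pos: [0.6033, -0.2545, 0.2527]
wrist_force: [-0.3, -0.4, 0.2]
gripper_force: 0.0
120 ......................................................................
123 ......................................................................
126 ......................................................................
129 oooooooooooookooookooookoookkoookooookooookooookoookkoookooookooookooo
132 ooooooooooooo##oo##o##o###o######################o#ooooooooooooooooooo
135 ######################################################################
138 ######################################################################
141 ######################################################################
144 ######################################################################
147 ######################################################################
150 ######
[... 1539 characters left out ...]
.........................
213 oooo..............................########............................
216 #ooo..............................########..............k.............
219 #oo..............kkkkkkkk.........########.........kkkkkkkk...........
222 #o..............kkkkkkkkk..........ooooooo.........kkkkkkkk...........
225 #...............kkkkkkkkk..........................kkkkkkkkk..........
228 kkkkkkk.........kkkkkkkkk..........................kkkkkkkkk.........k
231 kkkkkkk........kkkkkkkkkk..........................kkkkkkkkkk........k
234 kkkkkkk.......kkkkkkkkkkk..........................kkkkkkkkkkk.......k
237 kkkkkkk......kkkkkkkkkkkk..........................kkkkkkkkkkkk......k
```

```bash
python3 -m jog '.75 -19 59 0 0;.75 -19 59 0 10.2;.75 -19 59 0 10.2;.75 -19 59 0 10.2;.75 -19 59 0 10'|tail -1; python3 -m jog '.75 -19 59 0 0;.75 -19 57 -40 0;.75 0 0 -20 0;.75 0 0 0 0;.75 0 0 0 0'|grep -E 'tcp|rot'; cat >> tip.py <<'E'
def gray(f,u0,u1,v0,v1,du=3,dv=4,n='wrist'):
    c=cap(n,f); g=cv2.cvtColor(c['pixels'],cv2.COLOR_RGB2HSV).astype(int)
    for v in range(v0,v1,dv): print(v,''.join('.' if g[v,u,1]>75 and g[v,u,2]>90 else '0123456789'[g[v,u,2]//26] for u in range(u0,u1,du)))
E
python3 -c "from tip import *;gray('w38',170,340,100,256,3,4)"
```

```text
gripper_force: 0.0
tcp_pos: [0.4724, 0.1487, 0.196]
ee_rot: [[0.957, 0.291, 0.0], [0.291, -0.957, -0.0], [0.0, 0.0, -1.0]]
100 ............................................4888748444587
104 ................................................488873884
108 ....................................................48887
112 ........................................................5
116 .........................................................
120 .........................................................
124 .........................................................
128 .........................................................
132 .........................................................
136 .........................................................
140 .........................................................
144 .........................................................
148 .........................................................
152 ....................333333333333.........................
156 ...................6888888888887.........................
160 ...................7888888888888...........
[... 740 characters left out ...]
..................
212 ...................1224434344322.........................
216 ...................1224444444222.........................
220 .....00011.........1224444444222...............110000....
224 ....000100.........1234444444322...............0111000...
228 ...0000111.........1224444444221...............01100000..
232 ..00011111.........1224444444221...............00011010..
236 .0000111013........1224444444221...............0001110000
240 00010110011........3224444444221...............0001100000
244 01011101010........2224444444221...............0011010101
248 00110101110........2224444444221...............0001101100
252 111222111222222222212122212221212222222222222222121212212
```

```bash
python3 - <<'E'
from tip import *
t=r.sense()['tcp_pos']
a=np.radians(16.9);X=np.array([np.cos(a),np.sin(a)]);Y=np.array([-np.sin(a),np.cos(a)])
f=lambda p:np.round([(p-t)[:2]@X*1000,(p-t)[:2]@Y*1000],1)
for n,u,v,z in(('tip',246,152,.012),('head top',246,155,.03),('body end',246,167,.034),('body L',226,200,.034),('body R',266,200,.034),('L2',226,240,.034),('R2',266,240,.034)): print(n,f(pt('w38',u,v,z)))
E
```

```text
tip [19.1 10.5]
head top [18.8 10. ]
body end [6.2 9.9]
body L [-31.8  32.8]
body R [-31.8 -12.3]
L2 [-81.6  34.2]
R2 [-81.6 -12.9]
```

```bash
python3 -m jog '.75 -6.8 8.7 -30 0;.75 0 0 -60 0;.75 0 0 -60 0;.75 0 0 -34 0;.6 0 0 0 0'|grep -E 'tcp|force'; python3 -m jog '.5 0 0 0 0;.5 0 0 0 0;.5 0 0 0 0;.527 0 0 0 0;.527 0 0 0 0'|grep -E 'tcp|force|width'; python3 -m jog '.528 0 0 0 0;.528 0 0 0 0;.528 0 0 0 0'|grep -E 'tcp|force|width'
```

```text
tcp_pos: [0.466, 0.1573, 0.0111]
wrist_force: [0.1, 1.0, 0.5]
gripper_force: 0.0
tcp_pos: [0.4659, 0.158, 0.0129]
wrist_force: [-0.6, -1.3, 6.4]
gripper_width: 0.53
gripper_force: 6.1
tcp_pos: [0.4658, 0.1581, 0.0123]
wrist_force: [1.5, -1.0, 2.9]
gripper_width: 0.525
gripper_force: 2.3
```

```bash
python3 -m jog '.5278 -4.1 -1.2 15 0;.5278 -4.1 -1.2 15 0;.5278 -7.7 -2.3 13.5 0;.5278 -7.7 -2.3 13.5 0;.5278 0 0 0 0'|grep -E 'tcp|force'; cat >> tip.py <<'E'
def sideg(f,ra,ca,st=2):
    s=r.sense(); c=cap('side',f); u,v=px(f,s['tcp_pos'])[0].astype(int); print(s['tcp_pos'].round(4),u,v)
    g=cv2.cvtColor(c['pixels'],cv2.COLOR_RGB2HSV).astype(int)
    for y in range(v+ra[0],min(384,v+ra[1]),st): print(y,''.join('.' if g[y,x,1]>75 and g[y,x,2]>75 else '0123456789'[g[y,x,2]//26] for x in range(u+ca[0],u+ca[1])))
E
python3 -c "from tip import *;sideg('s39',(-20,44),(-30,60))"
```

```text
tcp_pos: [0.4415, 0.1509, 0.0703]
wrist_force: [0.6, 0.4, -0.0]
gripper_force: 2.3
[0.4415 0.1509 0.0703] 263 238
218 .................333222111111111111111111112................444444444555555556666666666666
220 ..................43332211111111111111111112..................4444444445555555566666666665
222 ..................44333222111111111111111122....................44444444455555555666665543
224 ...................4334322111111111111111122......................444444444555555555554333
226 ....................43333211111111111111111223......................4444444455555555443333
228 ....................4334322111111111111111122223......................44444444555544333333
230 ....................4332222111111222222222222223........................444444444433222333
232 ....................32222222222222222222222222223.........................4444444332222222
234 ....................32222222222222222222222222222222233333.................544443322222222
236 .....................22222222222222222222222222222222333333323...............4433222222222
238 ......................2222222222
[... 1353 characters left out ...]
...................................
268 ..........................................................................................
270 ..........................................................................................
272 ..........................................................................................
274 ..........................................................................................
276 ..........................................................................................
278 ..........................................................................................
280 ..........................................................................................
```

```bash
python3 -m jog '.5278 -10.8 -3.3 11 0;.5278 -10.8 -3.3 11 0;.5278 -13.1 -4 7.7 0;.5278 -13.1 -4 7.7 0;.5278 0 0 0 0'|grep -E 'tcp|force'; 
python3 -c "from tip import *;sideg('s40',(-6,44),(-30,60));print(px('s40',[[.361,.124,0],[.361,.124,.034],[.353,.146,0],[.367,.102,0]]).round())"
```

```text
tcp_pos: [0.3928, 0.1358, 0.107]
wrist_force: [1.1, -0.1, -0.6]
gripper_force: 2.3
[0.3928 0.1358 0.107 ] 281 227
221 ......................22222222222222222222222222223.......................................
223 ......................22222222222222222222222222222223....................................
225 .......................22222222222222222222222222222223...................................
227 .......................222222222222222222222222222222223..................................
229 ..........................222222222222222222222222222223..................................
231 .........................322223222222222222222222222222...................................
233 ..........................32222222222222222222222222222...................................
235 ...........................222222222222222222222222222....................................
237 ...........................22222222222221212222222........................................
239 ...........................2222222222222222222222.........................................
241 ................................
[... 741 characters left out ...]
.............................................................................
259 ..........................................................................................
261 ..........................................................................................
263 ..........................................................................................
265 ..........................................................................................
267 ..........................................................................................
269 ..........................................................................................
[[290. 246.]
 [291. 240.]
 [293. 252.]
 [288. 240.]]
```

```bash
python3 -m jog '.528 -14.7 -4.5 3.5 0;.528 -14.7 -4.5 3 0;.528 0 0 0 0'|grep -E 'tcp|force'; 
python3 -c "
from tip import *
sideg('s41',(-6,44),(-30,60));gray('w41',170,340,100,256,3,4)"
```

```text
tcp_pos: [0.3631, 0.1266, 0.1129]
wrist_force: [0.3, -0.2, -0.7]
gripper_force: 1.6
[0.3631 0.1266 0.1129] 292 224
218 .......................222222222222222222222222222223.....................................
220 .......................22222222222222222222222222222223...................................
222 .......................222222222222222222222222222222223..................................
224 ........................2..222222222222222222222222222223.................................
226 ...........................222222222222222222222222222222.................................
228 ..........................2222222222222222222222222222222.................................
230 ..........................222222222222222222222222222222..................................
232 ...........................2222222222222222222222222222...................................
234 ............................22222222222222222222..........................................
236 ............................222222222222..................................................
238 .............................22
[... 3107 characters left out ...]
0.................
212 ................1111211111111121211211211................
216 ................23333333333333333333333331...............
220 ..........0000066666666666666666666666666640000..........
224 ..........00104788888888888888888888888888701000.........
228 .........0000147888888888888888888888888887010000........
232 ........00010147888888888888888888888888877010001........
236 .......00001004788878888888888888888888888700010003......
240 1.....0000101147888888888888888888888888887011010000.....
244 2....100011111478888888888888888888888888870100000100....
248 ...000000111014788888888888888888888888888701101010000...
252 221211222111212222222222222222222222222222211111211121222
```

```bash
python3 -m jog '.528 -7 -2.1 0 0;.528 -7 -2.1 -1 0;.528 0 0 0 0'|grep -E 'tcp|force'; 
python3 -c "
from tip import *
sideg('s42',(2,34),(-10,40));gray('w42',190,320,180,256,3,4)"
```

```text
tcp_pos: [0.3498, 0.1227, 0.1117]
wrist_force: [-0.4, 0.0, 0.2]
gripper_force: 1.7
[0.3498 0.1227 0.1117] 296 223
225 .....2..2222222222222222222222222222223...........
227 .....222222222222222222222222222222222............
229 .....22222222222222222222222222222222.............
231 .....2222222222222222222222222222222..............
233 ......2222222222222222222222222...................
235 ......2222222222222...............................
237 ......22222222222.................................
239 .......2222222222.................................
241 .......22222222222................................
243 ........2222222222................................
245 ........2222222222................................
247 .........22222222.................................
249 ...........22.....................................
251 ..................................................
253 ..................................................
255 ..................................................
180 ............................................
184 ............................................
188 ..............2100111011011100..............
192 ..............1100111111101101..............
196 .............1111111111111111103............
200 ............10001011101111110111............
204 ...........0111110111111011111110...........
208 ..........211110111011001101111110..........
212 ..........1111111111111111111111110.........
216 .........11222212222222222222222211.........
220 ....0010012222222223222222222222222101000...
224 ...00111233333333333333333333333333311100...
228 ..1001106777777777777777777777777776210000..
232 ..0111047888888888888888888888888887601000..
236 20001114788888888888888888888888888861000000
240 00000014788888888888888888888888888761100000
244 00001003788888888888888888888888888760101100
248 00001112788888888888888888888888888751100101
252 21222212222222222222222222222222222221112212
```

```bash
python3 -m jog '.528 -6 -1.8 0 0;.528 0 0 -1 0;.53 0 0 0 0;.545 0 0 0 0;.6 0 0 0 0'|grep -E 'tcp|force'; python3 -m jog '.75 0 0 0 0;.75 0 0 0 0;.75 0 0 50 0;.75 0 0 40 0;.75 0 0 0 0'|grep -E 'tcp|force'; 
python3 -c "
from tip import *
sideg('s43',(10,60),(-30,30));gray('w43',170,340,140,256,3,4)"
```

```text
tcp_pos: [0.3445, 0.1212, 0.1107]
wrist_force: [-0.1, 0.2, 0.2]
gripper_force: 0.0
tcp_pos: [0.3462, 0.1226, 0.2037]
wrist_force: [-0.1, 0.6, -0.2]
gripper_force: 0.0
[0.3462 0.1226 0.2037] 301 202
212 .........................554322222222222222.................
214 .........................5443322222222......................
216 .........................4344433333344......................
218 ..........................3345555555555.....................
220 .........................22334555555555.....................
222 .........................22234455555445.....................
224 .........................22223343333334.....................
226 ........................2222222222222.......................
228 ........................2222222222222.......................
230 ........................2222222222222.......................
232 ........................222222222222........................
234 .......................2222222222222........................
236 .......................2222222222222........................
238 .......................222222222222..................
[... 1820 characters left out ...]
..................
212 ....................788787888888788886...................
216 ....................677777777777777775...................
220 .....00000..........677777777878788785.........000000....
224 ....000110..........87777777677777777..........1000000...
228 ...0001011.....................................00000000..
232 ..00001111.....................................01111000..
236 .0000100103....................................0001010000
240 00001110101....................................0101111000
244 00010000000....................................0011111100
248 00011001000....................................0010011000
252 122211111122222222222222222222222222222222222221121121112
```

```bash
python3 - <<'E'
from tip import *
t=r.sense()['tcp_pos'];print(t)
a=np.radians(16.9);X=np.array([np.cos(a),np.sin(a)]);Y=np.array([-np.sin(a),np.cos(a)])
f=lambda p:np.round([(p-t)[:2]@X*1000,(p-t)[:2]@Y*1000],1)
for n,u,v,z in(('far',256,194.5,.14),('near',256,227,.14),('L',229.5,210,.14),('R',283,210,.14),('foot front',256,163,0),('footL',237,165,0),('footR',274,165,0)): print(n,f(pt('w43',u,v,z)))
E
```

```text
[0.34415086 0.12104449 0.20061601]
far [ 8.  -0.1]
near [-19.1  -0.1]
L [-4.7 20.6]
R [ -4.7 -21.2]
foot front [ 4.2 -0.4]
footL [ 1.6 22.9]
footR [  1.7 -22.5]
```

```bash
python3 -m jog '.75 -5.7 -1.7 -30 0;.75 0 0 -40 0;.75 0 0 -27 0;.6 0 0 0 0;.4 0 0 0 0'|grep -E 'tcp|force'; python3 -m jog '0 0 0 0 0;0 0 0 0 0;0 0 0 0 0'|grep -E 'tcp|force|width'; python3 -m jog '0 0 0 40 0;0 0 0 40 0;0 0 0 20 0;0 0 0 0 0'|grep -E 'tcp|force'; python3 -c "
from tip import *
gray('w44',200,320,150,256,2,3)"
```

```text
tcp_pos: [0.3391, 0.1197, 0.1041]
wrist_force: [0.3, 0.5, 0.7]
gripper_force: 0.0
tcp_pos: [0.3394, 0.12, 0.1046]
wrist_force: [1.0, 0.5, 2.2]
gripper_width: 0.526
gripper_force: 30.0
tcp_pos: [0.3391, 0.1199, 0.2048]
wrist_force: [-0.4, 0.0, -2.8]
gripper_force: 30.0
150 ............................................................
153 ............................................................
156 ............................................................
159 ............................................................
162 ............................................................
165 ............................................................
168 ............................................................
171 ............................................................
174 ............................................................
177 ...................000000000000000000.......................
180 ................111111111111111111111110....................
183 ................1111111111111111101111113...................
186 ...............01011110111101111111101110......
[... 808 characters left out ...]
1111111111111111111111111111111111110.111000000...
228 000111111111111111111111111111111111101111111111001110000...
231 0011011011111111111111011111111111111111111111111010110000..
234 11110010111111111111121111111111111111111111111101111100100.
237 001010011111112122212212211222221122121222111111110101011010
240 101011112222222222222222222222222222222222222221111111100000
243 111111112222222222222222222222222222222222222221111101011000
246 111011122222222222222222222222222222222222222222211110111110
249 110101134444444444444444444444444444444444444444211101111000
252 122222122222222222222222222222222222222222222222211222212221
255 333332333333333333333332333333323323322333333333233333333333
```

```bash
python3 -m jog '0 24 -55 0 -10.1;0 24 -55 0 -10.1;0 24 -55 0 -10.1;0 24 -55 0 -10.1;0 24 -55 0 0'|grep -E 'tcp'; python3 -m jog '0 24 -55 0 0;0 24 -55 0 0;0 24 -55 0 0;0 22 -56 0 0;0 0 0 0 0'|grep -E 'tcp';python3 -m jog '0 0 0 0 0;0 0 0 0 0'|grep -E 'tcp|rot|force'; python3 -c "
from tip import *
gray('w45',180,340,120,256,2,3)"
```

```text
tcp_pos: [0.4583, -0.1574, 0.2017]
tcp_pos: [0.5522, -0.3795, 0.1985]
tcp_pos: [0.5523, -0.3752, 0.2033]
ee_rot: [[0.918, -0.397, -0.001], [-0.397, -0.918, 0.001], [-0.001, -0.0, -1.0]]
wrist_force: [-0.7, -0.1, -1.9]
gripper_force: 30.0
120 ................................................................................
123 ................................................................................
126 ................................................................................
129 ................................................................................
132 44444544445434443333343344444444444333333333333333333333332122111121111355455...
135 44201444113444114443124443134443144442244441344431444411444313444444444444444444
138 99999999999999999999999999999997777777777777777777777766656555565555555555555533
141 99999999999999999999999999999999999999999999999999999999999999999999999999999999
144 99999999999999999999999999999999999999999999999999999999999999999999999999999999
147 99999999999999999999999999999999999999999999999999999999999999999999999999999999
150 99999999
[... 2347 characters left out ...]
00010000............
234 ......1000000010001011111111111111111111111111111111110000100000000002..........
237 .....000000000001111111111111111111111111111111111111111110010010010000.........
240 ....00001000000001111111111111111121111111111111111111111100010000000000........
243 ..000000001000100111112121112112112212212111112211112211111001010000000001......
246 .00100100101000011111112122121122122222221212222222222211111000000000000000.....
249 00000000000100011333333333333333333333333333333333333333332010000011000000001...
252 11111111111111111111111111111111111111111111111111111111111111111111111111111111
255 22222222222222222222222222222222222222222222222222222222222222222222222222222222
```

```bash
python3 - <<'E'
from tip import *
t=r.sense()['tcp_pos'];print(t)
a=np.radians(-23.4);X=np.array([np.cos(a),np.sin(a)]);Y=np.array([-np.sin(a),np.cos(a)])
f=lambda p:np.round([(p-t)[:2]@X*1000,(p-t)[:2]@Y*1000],1)
for n,u,v,z in(('wide frame top',254.5,155.3,.065),('L',222,185,.065),('R',288,185,.065),('sq top',190,161,.065),('sq bot',190,202.5,.065),('station far',254,137,.065),('station near',190,224,.065),('foot front',256,176.5,.0985),('footL',236,179,.0985),('footR',277,179,.0985)): print(n,f(pt('w45',u,v,z)))
im=cv2.imread('pics/w45.png',0); print('col 254',im[130:182,254].tolist()); print('row170',im[170,215:300].tolist()); print('col 196',im[150:230,190].tolist())
E
```

```text
[ 0.55255518 -0.37518582  0.2039188 ]
wide frame top [23.1  0.5]
L [-7.8 34. ]
R [ -7.8 -34. ]
sq top [17.3 65.5]
sq bot [-27.   68.2]
station far [41.3  1. ]
station near [-51.4  69.7]
foot front [ 9.7 -0.9]
footL [ 7.4 17.2]
footR [  7.4 -19.9]
col 254 [155, 49, 82, 79, 55, 66, 107, 111, 198, 250, 241, 239, 239, 237, 239, 238, 238, 238, 239, 238, 238, 238, 239, 237, 244, 248, 81, 117, 108, 132, 236, 243, 201, 225, 244, 240, 240, 240, 239, 240, 239, 240, 238, 240, 246, 250, 123, 0, 14, 22, 24, 15]
row170 [237, 237, 239, 238, 240, 243, 239, 156, 103, 102, 125, 238, 245, 227, 226, 146, 84, 82, 153, 241, 243, 239, 239, 240, 239, 239, 240, 239, 240, 237, 239, 240, 239, 239, 238, 239, 239, 239, 239, 239, 238, 239, 238, 240, 239, 238, 237, 239, 239, 237, 239, 240, 239, 240, 240, 239, 239, 238, 238, 240, 251, 185, 101, 85, 77, 197, 215, 230, 251, 191, 116, 102, 98, 207, 243, 241, 242, 240, 239, 239, 239, 239, 240, 239, 245]
col 196 [239, 237, 238, 237, 239, 239, 239, 239, 240, 245, 220, 91, 98, 105, 158, 234, 204, 244, 241, 238, 239, 238, 237, 241, 238, 239, 238, 239, 238, 240, 239, 244, 251, 87, 112, 110, 114, 115, 113, 109, 107, 112, 108, 111, 106, 127, 205, 230, 239, 149, 88, 91, 127, 236, 243, 241, 238, 238, 239, 238, 239, 239, 237, 238, 236, 238, 237, 238, 238, 238, 239, 243, 235, 129, 144, 142, 149, 155, 151, 148]
```

```bash
python3 -m jog '0 2.7 0 -15 0;0 0 0 -12 0;0 0 0 -8 0;0 0 0 0 0'|grep -E 'force|tcp'; python3 -m jog '0 0 0 -4 0;0 0 0 -4 0;0 0 0 0 0'|grep -E 'force|tcp'; python3 -c "
from tip import *
gray('w46',210,310,150,230,2,3)"
```

```text
tcp_pos: [0.5549, -0.3762, 0.1675]
wrist_force: [-0.9, 0.6, -1.4]
gripper_force: 30.0
tcp_pos: [0.5549, -0.3764, 0.1602]
wrist_force: [-2.3, 0.6, -2.8]
gripper_force: 30.0
150 99999999999999999999999999999999999999999999999999
153 99999999999999999999999999999999999999999999999999
156 99999999999999999999999999999999999999999999999999
159 99999999999999999999999999999999999999999999999999
162 99999999999999999999999999999999999999999999999999
165 99999999999999999999999999999999999999999999999999
168 99984554444444444444444444446666666666666599999999
171 99984444343444434444344434444343444444444399999999
174 99974499999999999999999999999999999999993399999999
177 99974398434997200000000000012222999337893499999999
180 99973398535100011110010010011011100337883399999999
183 99983398532011000010010000110001100137893399999996
186 99983398530011101001010100111100100038994399999993
189 99993398520000010011001100010010001118883399999981
192 99993398601110010011000001011001100008983399999991
195 99993398500011100100101001111101011005974399999991
198 99993399000110101000110001110001101010974499999993
201 99993396000110001101100111000001001010963499999999
204 99994390111001000011001100110100001100174699999999
207 99994440010010001010000010011100101100033699999999
210 99995410000010000111011001000001000101023799999999
213 99994301011000110110000011001100101110003799999999
216 99995101011110001111000101010101000101001999999569
219 00086001111000011011010010010110101110100940004000
222 00065000100101111111010011101001010000010940000000
225 00060110011000001011110111111010100101000040001000
228 00000101001000110111100111010011100101100100001010
```

```bash
python3 -m jog '0 -1 .4 -5 0;0 0 0 -5 0;0 0 0 0 0'|grep -E 'force|tcp'; python3 -m jog '0 0 0 -8 0;0 0 0 -8 0;0 0 0 0 0'|grep -E 'force|tcp';  python3 -m jog '0 0 0 -6 0;0 0 0 -5 0;0 0 0 0 0'|grep -E 'force|tcp'
```

```text
tcp_pos: [0.5547, -0.3761, 0.1502]
wrist_force: [-2.0, 0.4, -2.2]
gripper_force: 30.0
tcp_pos: [0.5547, -0.3761, 0.1337]
wrist_force: [-0.2, 0.9, -1.3]
gripper_force: 30.0
tcp_pos: [0.5546, -0.3761, 0.1232]
wrist_force: [-0.1, 0.4, -2.1]
gripper_force: 30.0
```

```bash
python3 -m jog '.55 0 0 0 0;.6 0 0 0 0;.75 0 0 0 0;.75 0 0 0 0;.75 0 0 0 0'|grep -E 'force|tcp'; python3 -m jog '.75 0 0 40 0;.75 0 0 40 0;.75 0 0 40 0;.75 -40 0 20 0;.75 -40 0 20 0'|grep -E 'force|tcp'; python3 -m jog '.2 0 0 0 0;.2 0 0 0 0;.2 0 0 0 0'|grep -E 'force|tcp'; python3 - <<'E'
from tip import *
c=cap('wrist','w47');t=cap('top','t47'); s=cap('side','s47')
a=np.hstack([cv2.resize(t['pixels'][:,:,::-1][130:235,140:370],(512,234),interpolation=cv2.INTER_CUBIC),cv2.resize(s['pixels'][:,:,::-1][90:260,180:390],(288,234))])
b=np.hstack([c['pixels'][:,:,::-1][:340],cv2.resize(s['pixels'][:,:,::-1][200:320,130:230],(288,340))])
cv2.imwrite('pics/m47.png',np.vstack([b,a]))
E
```

```text
tcp_pos: [0.5546, -0.3761, 0.1239]
wrist_force: [0.1, 0.2, -0.7]
gripper_force: 0.0
tcp_pos: [0.4737, -0.376, 0.2844]
wrist_force: [-0.1, -0.1, -0.0]
gripper_force: 0.0
tcp_pos: [0.475, -0.3759, 0.2825]
wrist_force: [-1.0, -0.1, 0.4]
gripper_force: 0.0
```

View pics/m47.png

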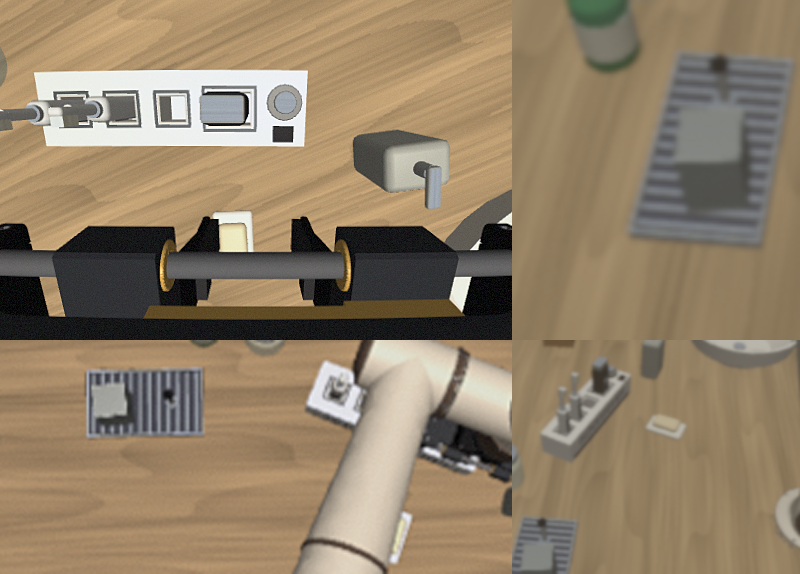

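```bash
python3 - <<'E'
from tip import *
print(pt('w47',284,102,.087),pt('w45',322,178,.087),r.sense()['tcp_pos'])
a=np.radians(-23.5);X=np.array([np.cos(a),np.sin(a),0]);Y=np.array([-np.sin(a),np.cos(a),0])
# shaver top check: predicted corners at z=.152, brush shoulder .132
w=pt('w47',228,106,.065); print('row')
for z in(.152,.16,.17): 
    p=[pt('w47',u,v,z) for u,v in((201,108),(249,108))]; print(z,np.linalg.norm(p[0]-p[1]).round(4),((p[0]+p[1])/2).round(4))
E
```

```text
[ 0.53024561 -0.43582505  0.087     ] [ 0.53225989 -0.43559555  0.087     ] [ 0.47499561 -0.37592373  0.28272945]
row
0.152 0.0449 [ 0.5499 -0.3776  0.152 ]
0.16 0.0437 [ 0.5498 -0.3784  0.16  ]
0.17 0.0421 [ 0.5496 -0.3794  0.17  ]
```

```bash
python3 -c "
from h import *
s=r.sense();print(s['joints'].round(1),s['time_s'])"
```

```text
[-23.1  18.5   2.6  -0.  -74.3  89.7] 61.325
```

```bash
python3 -m jog '0 10 -13 0 -10;0 10 -13 0 -10;0 10 -13 0 -10;0 10 -13 0 -10;0 12 -15 0 -10'|grep tcp; python3 -m jog '0 0 0 0 -10;0 0 0 0 -10;0 0 0 0 -10;0 0 0 0 -10;0 0 0 -40 0'|grep tcp; python3 -m jog '0 0 0 -60 0;0 0 0 -60 0;0 0 0 -18 0;0 0 0 0 0;0 0 0 0 0'|grep -E 'tcp|force|rot'
```

```text
tcp_pos: [0.5272, -0.4434, 0.2831]
tcp_pos: [0.5286, -0.4443, 0.2467]
tcp_pos: [0.5283, -0.4443, 0.1089]
ee_rot: [[-0.397, -0.918, 0.004], [-0.918, 0.397, -0.003], [0.001, -0.005, -1.0]]
wrist_force: [0.5, 0.2, 0.8]
gripper_force: 0.0
```

```bash
python3 -m jog '0 0 0 -6 0;0 0 0 -4 0;0 0 0 0 0;0 0 0 0 0'|grep -E 'tcp|wrist'; python3 -m jog '0 0 0 -4 0;0 0 0 0 0;0 0 0 0 0'|grep -E 'tcp|wrist'; python3 -m jog '0 0 0 -3 0;0 0 0 0 0;0 0 0 0 0'|grep -E 'tcp|wrist'
```

```text
tcp_pos: [0.5265, -0.4432, 0.096]
wrist_force: [0.3, -0.4, -0.2]
tcp_pos: [0.5268, -0.4434, 0.0925]
wrist_force: [0.2, 0.5, 3.6]
tcp_pos: [0.5269, -0.4434, 0.0895]
wrist_force: [-0.0, -0.5, 5.4]
```

```bash
python3 -m jog '0 0 0 -2 0;0 0 0 0 0;0 0 0 0 0'|grep -E 'tcp|wrist'; python3 -m jog '0 0 0 -2 0;0 0 0 0 0;0 0 0 0 0'|grep -E 'tcp|wrist'
```

```text
tcp_pos: [0.5269, -0.4435, 0.0894]
wrist_force: [-2.7, 2.8, 11.6]
tcp_pos: [0.5269, -0.4435, 0.0892]
wrist_force: [-3.9, 4.7, 17.3]
```

```bash
python3 -m jog '0 0 0 20 0;0 0 0 60 0;0 0 0 60 0;0 -30 0 40 0;0 -50 0 0 0'|grep -E 'tcp|wrist'; python3 -m jog '0 -50 30 0 0;0 0 0 0 0;0 0 0 0 0'|grep -E 'tcp|wrist'; python3 - <<'E'
from tip import *
c=cap('side','s50')['pixels'].astype(int); d=np.abs(c-cv2.imread('pics/s47.png')[:,:,::-1].astype(int)).max(2)
print('side diff stations',(d[90:200,190:300]>40).sum(),'tumbler',(d[200:320,130:230]>40).sum())
u=px('s50',[[.626,-.196,.132],[.601,-.253,.132],[.55,-.376,.15],[.623,.216,.1]]).round().astype(int);print(u.tolist(),[(d[b-8:b+8,a-8:a+8]>40).sum() for a,b in u])
E
```

```text
tcp_pos: [0.4479, -0.4438, 0.2678]
wrist_force: [-0.2, 0.7, -1.2]
tcp_pos: [0.3967, -0.4132, 0.2648]
wrist_force: [-0.2, 0.4, 0.1]
side diff stations 0 tumbler 0
[[216, 140], [226, 129], [244, 105], [195, 247]] [np.int64(0), np.int64(0), np.int64(0), np.int64(0)]
```

```bash
python3 - <<'E'
from tip import *
print(px('s50',[[.626,-.196,z] for z in(.132,.142,.197,.207)]).round(1).tolist(),px('s50',[[.601,-.253,z] for z in(.132,.197,.207)]).round(1).tolist())
print('shaver',px('s50',[[.55,-.376,z] for z in(.152,.165)]).round(1).tolist())
a=np.radians(5);print('tum top corners',px('s50',[[.6235+i*.03,.2165+j*.03,.107] for i,j in((1,1),(-1,1),(-1,-1),(1,-1))]).round(1).tolist())
gray('s51',200,265,88,160,1,2,'side'); gray('s52',160,230,225,285,2,2,'side')
E
```

```text
[[216.4, 139.7], [216.2, 137.4], [214.9, 124.3], [214.6, 121.8]] [[226.0, 129.5], [224.9, 114.2], [224.7, 111.7]]
shaver [[244.0, 104.8], [243.9, 101.8]]
tum top corners [[181.4, 254.7], [203.8, 256.2], [207.7, 237.5], [186.1, 236.0]]
88 .................................................................
90 .................................................................
92 .................................................................
94 .................................................................
96 .................................................................
98 .................................................................
100 .................................................................
102 ..........................................55555555...............
104 ........................................5555555544...............
106 ......................................555555554444...............
108 ......................................54444444332345555..........
110 .......................................333333322223454455........
112 .........................5.
[... 2148 characters left out ...]
55555555543344444...
251 .........54444555555555543333344...
253 .........53334555555555543344444...
255 ........544444555555555442333445...
257 ........544444333344333332333445...
259 ........53333333333333333234444....
261 .......554444433333333333223344....
263 .......543334433333333333234444....
265 .......543333333333333333234445....
267 .......544444443333333333233345....
269 ......5433333333333333333344445....
271 ......544444333333333333333444.....
273 ......544444444433333333333344.....
275 .....5433333333333334444444444.....
277 .....5444444433333333333333344.....
279 .....5444444554555444444443345.....
281 .....544444444444444444555544......
283 ......44444444444444444444444......
```

```bash
python3 -c "
from station import r
print(r.sense()['time_s'],r.finish_job())"
```

```text
the job is handed in; nothing more can be done
66.35 None
```

The job is handed in at 66 s. In the last pictures both toothbrushes and the shaver stand in their wells and the tumbler is upside down over its peg. The start button was pressed to its stop and let go before hand-in, and the scorer returned no verdict.

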